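# Load a sign blank into the engraving pallet

### The arm

A 6-joint arm with a two-finger parallel gripper is mounted at the origin on a cart in front of the work surface, level with it; the furniture and walls round the work are solid. World frame = base frame: x ahead of the robot, y to its left, z up, the work surface at z = 0. Lengths are in mm, angles in rad, forces in N, time in s.
With the tool pointing down it reaches from about 350 to 950 mm from the base axis. Payload 17.4 kg.
Tool frame: the origin (TCP) lies midway between the tips of the shut fingers; the grasp point (between the pads) lies 19 mm behind it; z points along the fingers, y is the line along which they close (so a half turn about z gives the same grasp; the last joint's range is limited). The gripper opens to 93 mm and grips with 3 to 60 N. Pads are 15 mm wide; open, the fingers measure 128 mm over their backs; the gripper's body (75 mm by 188 mm) begins 65 mm behind the grasp point.
Start: joints at [1.151, 0.116, 1.442, -0, 1.584, -0.038], TCP at [251.507, 626.4, 218.646] pointing down, gripper open.
Joint ranges: [-2.83, 2.83], [-0.83, 2.19], [0.07, 2.5], [-1.14, 4.28], [0.01, 3], [-2.97, 2.97]. Speed limits (rad/s): [1.89, 1.89, 2.22, 3.14, 3.14, 3.14].

### API

Orientations are given as a unit quaternion [w, x, y, z].
In Python, from plant import sensors, eyes, close_job gives the robot as it stands.
- The arm moves only by the tool send_rows, never from a script. Its argument "moves" is a list of rows, each an object of numbers: "x", "y", "z": the shift along the world's x, y, z normalised to -1 to 1, where 1 is 10 cm; "rx", "ry", "rz": the turn, a rotation vector about the world's x, y, z normalised to -1 to 1, where 1 is 360 degrees; "grip": the opening, from 0 (shut) to 1 (fully open). A call has 1 to 12 rows; each row is the pose to reach, as a shift and turn from the pose commanded when the call began, turning the shorter way round; what a row does not reach only later rows make up. A row lasts 1/10 s, in which the tool goes at most 50 mm and 8.59 degrees, less where a joint would pass 70% of its speed; a pose out of reach is approached as far as the arm can. A call with a number of a shift or a turn outside -1 to 1 is refused whole. A call with a gripper value outside its range is refused whole. The fingers move at their own pace and stop on an object; "squeeze" is the grip in N (left out, the last holds). Time passes only in rows, so rows that repeat a pose let the fingers close. It gives the time, the measured TCP pose, the force, the opening and the grip force at its end, in the units of the state.
- sensors.read_state(): the state, without advancing time (a new reading comes with each control period).
- eyes.snapshot(name): name is "side" or "top"; returns a dict with "image" (480x640x3 uint8, red, green, blue), "intrinsics" (3x3 intrinsics, pixels), "R" (3x3) and "t" (3): a world point X has camera coordinates R X + t. Camera axes: x right, y down, z forward; pixel columns grow to the right and rows downward; lengths in mm; the calibration is good to about 2 mm. A picture is of the moment at which its call begins. There is no depth.
- close_job(): hands the job in; it is judged then, once.
The state is a dict: "time": time; "joints": joint angles; "dq": joint speeds; "joint_efforts": joint torques, N m; "tool_pos": TCP position; "tool_rot": TCP orientation; "force": force on the tool from outside, world axes, zero at the start; "wrist_torque": the same for the moment, N m; "width": finger opening in mm; "finger_force": force on a finger pad.
Only numpy, scipy, OpenCV 4.12 (cv2) and the standard library are available. Lean on these libraries where they do the work, as an engineer would, in place of code of your own. Each camera call takes 0.05 s, during which the arm holds its last target. There are 200 camera calls.

### The job

Take the blue sign blank out of the wooden block, lay it down flat on the bare worktop and let go, then pick it up flat by its long edges and set it on the engraving pallet. Push it fully home, flat and square, against the two pins along the far edge and the pin at the lever's end, and only then swing the red lever right over and press it down so that its foot holds the blank. Leave the other blanks and everything else on the worktop where they are.

Things in the scene. Friction and masses are not known exactly. Their poses are not given: they have to be found in the camera images.
- blank_blue: the blue sign blank: a rigid flat plastic plate 130 x 60 x 8 mm, blue faces, white edges. Origin at its centre; x along its 130 mm length, y through its 8 mm thickness, z along its 60 mm width. At the start it stands on a long edge in one of the block's three grooves (which one varies), reaching 66 mm above the worktop, 36 mm of it above the block
- blank_yellow: the yellow sign blank, same size and axes, standing in another groove; stays there
- blank_green: the green sign blank, same size and axes, standing in another groove; stays there
- block: fixed pale wooden block with three parallel grooves, 110 (x) x 160 (y) x 30 mm high, origin under its centre; grooves run along its x at y = -48, 0 and +48 mm, each 11 mm wide with its floor 6 mm above the worktop. It stands to the left or to the right on the worktop
- pallet: fixed grey metal engraving pallet 130 (x) x 230 (y) x 12 mm with a black mat, origin under its centre, on the other side of the worktop from the block. Three 12 mm steel locating pins stand 11 mm above its top: two along its far (+x) edge, faces at x = +40 mm, centres at y = -40 and +50 mm; one at the lever's (-y) end, face at y = -60 mm, centre at x = +10 mm
- nest (a point): point on the pallet's top surface (12 mm above the worktop) right under the centre of a blank that touches all three pins: x +10, y +5 mm from the pallet's origin; same axes as the pallet. There the blank's length runs along the pallet's y and its centre is 4 mm above this point
- lever (a joint): hinge of the hold-down lever on the pallet, rad: 0 = lever straight up, grows as it swings over towards the pallet's +y and down; its rubber foot meets a blank lying on the pallet at 1.57 (range -0.35 to 1.66). It stays where it is left. It starts open, about upright
- lever_pivot (a point): the lever's hinge axis (runs along the pallet's x), 22 mm above the pallet's top, 30 mm beyond the face of the end pin; same axes as the pallet. The lever is a flat steel arm 8 mm thick, with a rubber foot 46 mm from the axis reaching 14 mm from its centre line, and a red grip 14 x 20 mm from 52 to 102 mm from the axis
- lever_grip (a point): middle of the upper part of the lever's red grip, 85 mm from the hinge axis
- carton_1: small blue folding carton 56 x 34 x 70 mm, standing; origin under its centre
- vial_06: capped vial with a blue cap, 36 mm in diameter, 65 mm high, standing; origin under its centre
- vial_20: capped vial with a white cap, 36 mm in diameter, 63 mm high, standing; origin under its centre
- carton_2: small white and orange folding carton 60 x 30 x 78 mm, standing; origin under its centre
- two_way_radio: black hand radio lying flat, 151 x 58 x 31 mm; origin under its centre, x along its length

How it is judged (in metres and radians):
On the way, in this order (a step that is already met when the one before it is completed fails the run):
1. the blue blank lies flat on the bare worktop, let go (angle between the y axis of blank_blue and the z axis of pallet, either way round below 0.04 rad and height (world z) of blank_blue below 0.007 m and linear speed of blank_blue below 0.02 m/s and contact force between the fingers and blank_blue below 0.2 N), for 0.2 s.
2. the blue blank lies flat on the pallet, home against the three pins (within 2 mm and 0.02 rad), while the lever is still open (below 0.8 rad) (angle between the y axis of blank_blue and the z axis of pallet, either way round below 0.04 rad and angle between the x axis of blank_blue and the y axis of pallet, either way round below 0.02 rad and x of blank_blue in the frame of nest between -0.002 and 0.002 m and y of blank_blue in the frame of nest between -0.002 and 0.002 m and z of blank_blue in the frame of nest between 0.002 and 0.006 m and value of joint lever below 0.8 rad and linear speed of blank_blue below 0.02 m/s), for 0.2 s.
At the end, for the whole second after the job is handed in: the blue blank lies flat on the pallet, at rest and released, within 2 mm and 0.02 rad of touching all three pins, and the lever is down on it (joint between 1.53 and 1.61 rad) (angle between the y axis of blank_blue and the z axis of pallet, either way round below 0.04 rad and angle between the x axis of blank_blue and the y axis of pallet, either way round below 0.02 rad and x of blank_blue in the frame of nest between -0.002 and 0.002 m and y of blank_blue in the frame of nest between -0.002 and 0.002 m and z of blank_blue in the frame of nest between 0.002 and 0.006 m and linear speed of blank_blue below 0.02 m/s and contact force between the fingers and blank_blue below 0.2 N and value of joint lever between 1.53 and 1.61 rad and velocity of joint lever below 0.05 rad/s).
It fails at once if another blank or a bystander is shifted more than 30 mm or knocked over (distance of any of carton_1, vial_06, vial_20, carton_2, two_way_radio, blank_yellow, blank_green from where it was at the start of the episode above 0.03 m or angle between any of carton_1, vial_06, vial_20, carton_2, two_way_radio, blank_yellow, blank_green's own z axis and vertical above 0.5 rad).
It also fails if it takes over 69 s, if anything falls off the work surface, if the arm or the gripper's body presses on something with over 40 N, if the wrist force passes 120 N, or if a joint passes its speed limit or range.

## Working session

There is one attempt and no reset: what is moved stays moved. The work goes in short steps, Python scripts to look and compute and a tool call to move; the robot and the scene stay as the last step left them, time stands still between calls to the robot, and variables do not carry over. Pictures are saved under pics/ and viewed, at most 10 in all, crops included, and the job is handed in when it is done.

Besides the shell and the picture viewer there is one more tool, called after ">>>" as name([rows], argument=value, ...), one row to a line, values as JSON. send_rows: Moves the arm, as the interface text tells. Its arguments: {"type":"object","properties":{"moves":{"type":"array","items":{"type":"object","properties":{"x":{"type":"number"},"y":{"type":"number"},"z":{"type":"number"},"rx":{"type":"number"},"ry":{"type":"number"},"rz":{"type":"number"},"grip":{"type":"number"}}}},"squeeze":{"type":"number"}},"required":["moves"]}

```bash
mkdir -p pics; ls; cat > h.py <<'E'
import numpy as np, cv2, pickle
from plant import sensors, eyes
def snap(n,save=None):
    s=eyes.snapshot(n)
    if save: cv2.imwrite(f'pics/{save}.png',s['image'][:,:,::-1])
    return s
def ray(s,uv):
    K,R,t=[np.array(s[k]) for k in('intrinsics','R','t')]
    d=R.T@np.linalg.inv(K)@np.array([uv[0],uv[1],1.]); return -R.T@t,d
def plane(s,uv,z):
    o,d=ray(s,uv); return o+d*(z-o[2])/d[2]
def tri(s1,u1,s2,u2):
    o1,d1=ray(s1,u1);o2,d2=ray(s2,u2);d1=d1/np.linalg.norm(d1);d2=d2/np.linalg.norm(d2)
    a=np.linalg.lstsq(np.stack([d1,-d2],1),o2-o1,rcond=None)[0]
    p,q=o1+a[0]*d1,o2+a[1]*d2; return (p+q)/2,np.linalg.norm(p-q)
def proj(s,X):
    K,R,t=[np.array(s[k]) for k in('intrinsics','R','t')]
    c=K@(R@np.array(X)+t); return c[:2]/c[2]
E
python3 - <<'E'
from h import *
st=sensors.read_state(); print(st)
for n in('top','side'):
    s=snap(n,n+'0'); pickle.dump(s,open(n+'0.pkl','wb')); print(n,np.array(s['R']).round(3).tolist(),np.round(s['t'],1),-np.array(s['R']).T@s['t'],s['intrinsics'])
E
```

```text
pics
{'time': 0.0, 'joints': array([ 1.15121932e+00,  1.16494292e-01,  1.44227928e+00, -1.86500247e-05,
        1.58399543e+00, -3.78068139e-02]), 'dq': array([-1.62686586e-03,  9.86444469e-04, -1.17369432e-03, -6.76911153e-05,
        4.31312847e-04, -1.48005766e-03]), 'joint_efforts': array([-1.57617880e-03, -7.21298146e+01, -6.22588491e+01,  7.79031264e-02,
        2.41405971e-02, -6.14836472e-05]), 'tool_pos': array([251.41326735, 626.20654411, 217.89087511]), 'tool_rot': array([-1.24260194e-04,  1.89728070e-01,  9.81836500e-01, -5.74976096e-04]), 'force': array([-0.07438179, -0.1280902 , -0.83507483]), 'wrist_torque': array([-0.0368623 ,  0.0569554 , -0.01925852]), 'finger_force': 0.0, 'width': 92.91951976132493}
top [[0.002, -1.0, -0.009], [-0.937, 0.001, -0.351], [0.351, 0.009, -0.936]] [ -40.   598.3 1407.8] [  66.79143374  -53.71875026 1527.7890568 ] [[613.57064335   0.         311.49877965]
 [  0.         613.57064335 238.656889  ]
 [  0.           0.           1.        ]]
side [[0.858, -0.513, -0.011], [-0.319, -0.516, -0.795], [0.402, 0.686, -0.607]] [-557.7  224.9 1014.2] [ 142.6843133  -865.4467203   787.97116365] [[494.19756398   0.         332.21789992]
 [  0.         494.19756398 236.77068733]
 [  0.           0.           1.        ]]
```

View pics/top0.png

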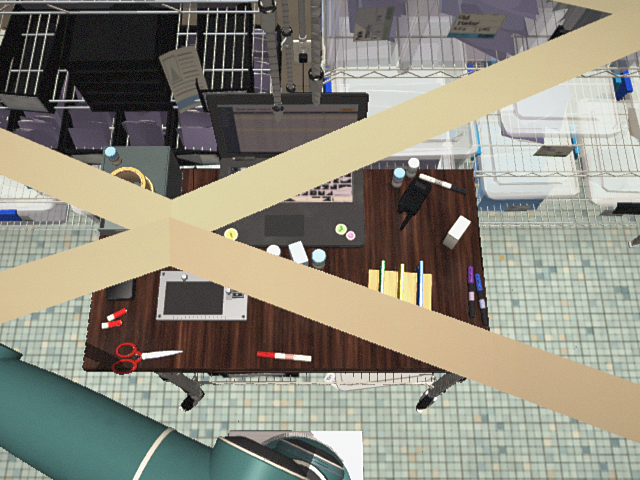

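View pics/side0.png

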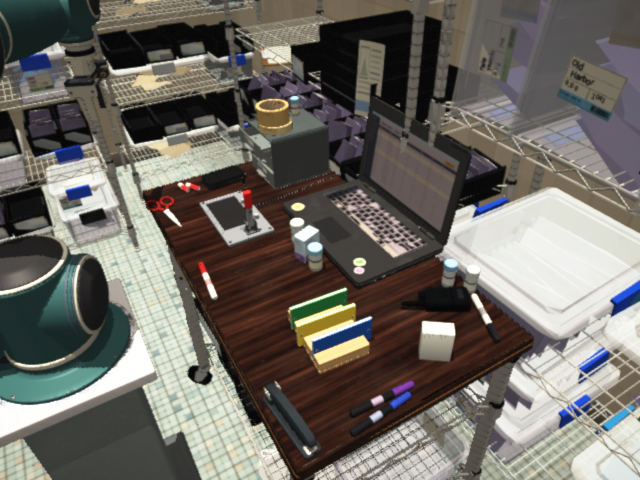

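Top view: the block is at about (368-432, 265-310), with the blue blank in the right groove (~421, 283). The pallet is at about (158-247, 270-320), lever end to the right at (237, 294). The side view shows blue as the nearest blank (~343, 335) and the lever upright at (249, 210). I'll view enlarged crops next.

```bash
python3 - <<'E'
import cv2,numpy as np
t=cv2.imread('pics/top0.png');s=cv2.imread('pics/side0.png')
f=lambda im,x,y,w,h:cv2.resize(im[y:y+h,x:x+w],(400,300),interpolation=cv2.INTER_CUBIC)
cv2.imwrite('pics/c0.png',np.vstack([np.hstack([f(t,150,250,100,75),f(t,355,250,100,75)]),np.hstack([f(s,190,175,100,75),f(s,280,285,100,75)])]))
E
```

```text
(no output)
```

View pics/c0.png

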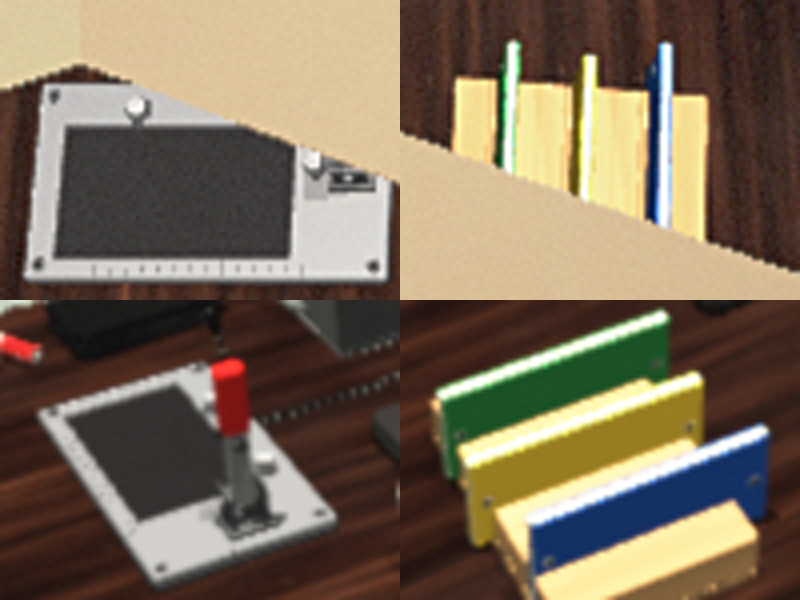

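```bash
python3 - <<'E'
from h import *
T=pickle.load(open('top0.pkl','rb'));S=pickle.load(open('side0.pkl','rb'))
c=lambda ox,oy,x,y:((x+.5)/4-.5+ox,(y+.5)/4-.5+oy)
tp=lambda x,y:c(150,250,x,y); tb=lambda x,y:c(355,250,x,y); sp=lambda x,y:c(190,175,x,y); sb=lambda x,y:c(280,285,x,y)
R=lambda p:np.round(p,1)
print('blue far top end tri',tri(T,tb(266,43),S,sb(367,127)))
print('side@66 near,far',R(plane(S,sb(130,217),66)),R(plane(S,sb(367,129),66)))
print('top@66 blue far, mid',R(plane(T,tb(266,43),66)),R(plane(T,tb(264,220),66)))
print('yellow side',R(plane(S,sb(66,158),66)),R(plane(S,sb(302,76),66)),'green',R(plane(S,sb(40,91),66)),R(plane(S,sb(268,15),66)))
print('yellow/green top far',R(plane(T,tb(190,56),66)),R(plane(T,tb(113,42),66)))
print('block top far corners',R(plane(T,tb(55,78),30)),R(plane(T,tb(308,96),30)))
for n,p in(('NL',(26,275)),('NR',(390,272)),('FL',(44,84))): print('pallet top',n,R(plane(T,tp(*p),12)))
for n,p in(('NL',(38,110)),('NR',(157,575)),('FR',(335,518))): print('pallet side',n,R(plane(S,sp(*p),12)))
print('tri NL',tri(T,tp(26,275),S,sp(38,110)),'NR',tri(T,tp(390,272),S,sp(157,575)))
print('pin FL top@23',R(plane(T,tp(138,100),23)),'end pin',R(plane(T,tp(315,153),23)))
print('pin side@23',R(plane(S,sp(264,457-300+300),23)))
print('lever side: grip top, centre',R(ray(S,sp(228,362))[1]))
for im,s in(('top0',T),('side0',S)): 
    print(im,[ (n,R(proj(s,p))) for n,p in ()])
E
```

```text
blue far top end tri (array([ 554.63496388, -314.01068837,   65.78363905]), np.float64(2.054670040048627))
side@66 near,far [ 424.8 -303.5   66. ] [ 552.6 -315.3   66. ]
top@66 blue far, mid [ 555.6 -314.3   66. ] [ 441.8 -306.2   66. ]
yellow side [ 416.3 -254.4   66. ] [ 545.2 -267.6   66. ] green [ 426.1 -207.1   66. ] [ 554.5 -220.3   66. ]
yellow/green top far [ 547.1 -266.3   66. ] [ 556.4 -218.5   66. ]
block top far corners [ 544.2 -184.6   30. ] [ 532.1 -345.2   30. ]
pallet top NL [420.2 352.5  12. ]
pallet top NR [422.1 122.9  12. ]
pallet top FL [546.3 352.3  12. ]
pallet side NL [416.2 352.   12. ]
pallet side NR [ 321.8 -119.1   12. ]
pallet side FR [ 421.3 -130.2   12. ]
tri NL (array([418.2654884 , 352.61877523,  11.90751838]), np.float64(3.8150364613839827)) NR (array([ 435.05115473,  153.01500042, -259.39978202]), np.float64(98.68510440861398))
pin FL top@23 [532.  287.9  23. ] end pin [496.7 172.4  23. ]
pin side@23 [404.  -76.3  23. ]
lever side: grip top, centre [ 0.2  0.7 -0.7]
top0 []
side0 []
```

```bash
python3 - <<'E'
from h import *
T=pickle.load(open('top0.pkl','rb'));S=pickle.load(open('side0.pkl','rb'))
c=lambda ox,oy,x,y:((x+.5)/4-.5+ox,(y+.5)/4-.5+oy)
tp=lambda x,y:c(150,250,x,y); sp=lambda x,y:c(190,175,x,y)
R=lambda p:np.round(p,1)
for n,p in(('NL',(38,110)),('NR',(157,277)),('FR',(336,220)),('FL~',(200,62))): print('side',n,R(plane(S,sp(*p),12)))
print('NR tri',tri(T,tp(390,272),S,sp(157,277)))
print('pin side@23',R(plane(S,sp(264,152),23)),'farpin2',R(plane(S,sp(211,102),23)))
# red mask lever
hsv=cv2.cvtColor(S['image'],cv2.COLOR_RGB2HSV)
m=((hsv[...,0]<8)|(hsv[...,0]>172))&(hsv[...,1]>150)&(hsv[...,2]>90); m[:, :225]=0;m[:,275:]=0;m[:180]=0;m[230:]=0
ys,xs=np.nonzero(m);print('red',xs.min(),xs.max(),ys.min(),ys.max())
# dark-mat outline in top, subpixel line fits
g=cv2.cvtColor(T['image'],cv2.COLOR_RGB2GRAY).astype(float)
# near pallet edge: per column, strongest bright->dark along rows 312..325
def edge(cols,r0,r1,sign,byrow=False):
    P=[]
    for k in cols:
        l=g[r0:r1,k] if not byrow else g[k,r0:r1]
        d=np.diff(l)*sign; i=int(d.argmax())
        if 0<i<len(d)-1:
            a,b,cc=d[i-1:i+2]; i=i+.5*(a-cc)/(a-2*b+cc)
        P.append((k,r0+i+.5) if not byrow else (r0+i+.5,k))
    return np.array(P)
for n,P,z in(('near',edge(range(165,240),313,325,-1),12),('left',edge(range(278,314),150,166,1,True),12),('right',edge(range(300,314),242,254,-1,True),12)):
    W=np.array([plane(T,p,z)[:2] for p in P]); v=cv2.fitLine(W.astype(np.float32),cv2.DIST_HUBER,0,.01,.01).ravel()
    print(n,v.round(4), 'ang',np.arctan2(v[1],v[0]))
# lever axis: side-view proj of candidate pallet origin
E
```

```text
side NL [416.2 352.   12. ]
side NR [417.2 124.1  12. ]
side FR [540.9 119.3  12. ]
side FL~ [540.1 351.   12. ]
NR tri (array([419.33101948, 122.94573176,  13.25890341]), np.float64(4.863920523162142))
pin side@23 [527.1 202.2  23. ] farpin2 [520.5 279.7  23. ]
red 243 251 189 208
near [1.500000e-03 1.000000e+00 4.173367e+02 2.493493e+02] ang 1.5693438
left [ 1.000000e+00 -3.600000e-03  4.746060e+02  3.534658e+02] ang -0.003598637
right [9.999000e-01 1.500000e-02 4.519050e+02 1.255101e+02] ang 0.014961733
```

>>> send_rows([
  {"x": 0.12, "y": -0.47, "rz": -0.0227, "grip": 0.43},
  {"x": 0.2375, "y": -0.936, "rz": -0.0453, "grip": 0.43},
  {"x": 0.2375, "y": -0.936, "rz": -0.0453, "grip": 0.43},
], squeeze=20)

```text
validation failed for argument at $.mo...
```

```bash
python3 - <<'E'
from h import *
T=pickle.load(open('top0.pkl','rb'));S=pickle.load(open('side0.pkl','rb'))
st=sensors.read_state();print(st['time'],st['tool_pos'],st['tool_rot'],st['joints'].round(3))
for n,p in(('wvial',(297,232)),('carton',(306,258)),('bvial',(316,270)),('pen near',(212,297)),('pen far',(203,264)),('laptop corner',(362,277)),('lap2',(282,203)),('green near end',(290,327))): print(n,plane(S,p,0).round())
for p in((400,-100,0),(540,-100,0),(400,80,0),(540,80,0)): print(p,proj(S,p).round(),proj(T,p).round())
E
```

```text
0.1 [251.42553341 626.24858045 218.00100178] [-1.07485301e-04  1.89734932e-01  9.81835225e-01 -4.85067094e-04] [ 1.151  0.116  1.442 -0.     1.584 -0.038]
wvial [596.  92.   0.]
carton [564. -16.   0.]
bvial [563. -68.   0.]
pen near [316. -25.   0.]
pen far [337.  97.   0.]
laptop corner [ 644. -147.    0.]
lap2 [624. 239.   0.]
green near end [ 426. -199.    0.]
(400, -100, 0) [259. 303.] [336. 327.]
(540, -100, 0) [314. 281.] [335. 274.]
(400, 80, 0) [230. 259.] [264. 327.]
(540, 80, 0) [280. 241.] [266. 274.]
```

>>> send_rows([
  {"x": 0.12, "y": -0.47, "z": 0, "rx": 0, "ry": 0, "rz": -0.0227, "grip": 0.43},
  {"x": 0.2375, "y": -0.936, "z": 0, "rx": 0, "ry": 0, "rz": -0.0453, "grip": 0.43},
  {"x": 0.2375, "y": -0.936, "z": 0, "rx": 0, "ry": 0, "rz": -0.0453, "grip": 0.43},
], squeeze=20)

```text
time: 0.4
tool_pos: [276.2, 529.3, 218.8]
tool_rot: [0.0, 0.33, 0.944, -0.0]
force: [-0.4, -0.8, 1.2]
width: 73.0
finger_force: 0.0
```

Works; continuing in the same steps.

>>> send_rows([
  {"x": 0.12, "y": -0.47, "z": 0, "rx": 0, "ry": 0, "rz": -0.0227, "grip": 0.43},
  {"x": 0.2375, "y": -0.936, "z": 0, "rx": 0, "ry": 0, "rz": -0.0453, "grip": 0.43},
])

```text
time: 0.6
tool_pos: [298.8, 438.4, 217.9]
tool_rot: [-0.0, 0.459, 0.888, -0.001]
force: [1.9, -0.7, 0.1]
width: 57.6
finger_force: 0.0
```

>>> send_rows([
  {"x": 0.12, "y": -0.47, "z": 0, "rx": 0, "ry": 0, "rz": -0.0227, "grip": 0.43},
  {"x": 0.2375, "y": -0.936, "z": 0, "rx": 0, "ry": 0, "rz": -0.0453, "grip": 0.43},
])

```text
time: 0.8
tool_pos: [322.7, 344.2, 218.4]
tool_rot: [-0.0, 0.581, 0.814, -0.0]
force: [1.2, 0.5, 0.2]
width: 42.4
finger_force: 0.0
```

>>> send_rows([
  {"x": 0.12, "y": -0.47, "z": 0, "rx": 0, "ry": 0, "rz": -0.0227, "grip": 0.43},
  {"x": 0.2375, "y": -0.936, "z": 0, "rx": 0, "ry": 0, "rz": -0.0453, "grip": 0.43},
])

```text
time: 1.0
tool_pos: [346.5, 250.6, 218.6]
tool_rot: [0.0, 0.691, 0.723, 0.0]
force: [0.9, 0.1, 0.3]
width: 39.7
finger_force: 0.0
```

>>> send_rows([
  {"x": 0.12, "y": -0.47, "z": 0, "rx": 0, "ry": 0, "rz": -0.0227, "grip": 0.43},
  {"x": 0.2375, "y": -0.936, "z": 0, "rx": 0, "ry": 0, "rz": -0.0453, "grip": 0.43},
])

```text
time: 1.2
tool_pos: [370.3, 156.9, 218.8]
tool_rot: [0.0, 0.786, 0.618, 0.0]
force: [0.3, 0.1, 0.5]
width: 40.1
finger_force: 0.0
```

>>> send_rows([
  {"x": 0.12, "y": -0.47, "z": 0, "rx": 0, "ry": 0, "rz": -0.0227, "grip": 0.43},
  {"x": 0.2375, "y": -0.936, "z": 0, "rx": 0, "ry": 0, "rz": -0.0453, "grip": 0.43},
])

```text
time: 1.4
tool_pos: [394.1, 63.1, 218.9]
tool_rot: [0.0, 0.866, 0.5, 0.0]
force: [0.6, -0.0, -0.3]
width: 40.0
finger_force: 0.0
```

>>> send_rows([
  {"x": 0.12, "y": -0.47, "z": 0, "rx": 0, "ry": 0, "rz": -0.0227, "grip": 0.43},
  {"x": 0.2375, "y": -0.936, "z": 0, "rx": 0, "ry": 0, "rz": -0.0453, "grip": 0.43},
])

```text
time: 1.6
tool_pos: [418.0, -30.7, 218.9]
tool_rot: [0.0, 0.928, 0.372, 0.0]
force: [0.2, 0.2, 0.1]
width: 40.0
finger_force: 0.0
```

>>> send_rows([
  {"x": 0.12, "y": -0.47, "z": 0, "rx": 0, "ry": 0, "rz": -0.0227, "grip": 0.43},
  {"x": 0.2375, "y": -0.936, "z": 0, "rx": 0, "ry": 0, "rz": -0.0453, "grip": 0.43},
])

```text
time: 1.8
tool_pos: [441.8, -124.5, 218.7]
tool_rot: [0.0, 0.972, 0.237, 0.0]
force: [-0.1, 1.0, 0.6]
width: 40.0
finger_force: 0.0
```

>>> send_rows([
  {"x": 0.12, "y": -0.47, "z": 0, "rx": 0, "ry": 0, "rz": -0.0227, "grip": 0.43},
  {"x": 0.2375, "y": -0.936, "z": 0, "rx": 0, "ry": 0, "rz": -0.0453, "grip": 0.43},
])

```text
time: 2.0
tool_pos: [465.6, -218.2, 218.6]
tool_rot: [-0.0, 0.995, 0.096, 0.0]
force: [1.0, 0.0, -0.1]
width: 39.8
finger_force: 0.0
```

>>> send_rows([
  {"x": 0.12, "y": -0.47, "z": 0, "rx": 0, "ry": 0, "rz": -0.0227, "grip": 0.43},
  {"x": 0.2375, "y": -0.936, "z": 0, "rx": 0, "ry": 0, "rz": -0.0453, "grip": 0.43},
  {"x": 0.2375, "y": -0.936, "z": 0, "rx": 0, "ry": 0, "rz": -0.0453, "grip": 0.43},
  {"x": 0.2375, "y": -0.936, "z": 0, "rx": 0, "ry": 0, "rz": -0.0453, "grip": 0.43},
])

```text
time: 2.4
tool_pos: [489.1, -310.1, 217.8]
tool_rot: [-0.001, 0.999, -0.043, -0.001]
force: [-0.1, -0.2, -0.4]
width: 39.9
finger_force: 0.0
```

>>> send_rows([
  {"x": 0, "y": 0, "z": -0.4, "rx": 0, "ry": 0, "rz": 0, "grip": 0.43},
  {"x": 0, "y": 0, "z": -0.8, "rx": 0, "ry": 0, "rz": 0, "grip": 0.43},
  {"x": 0, "y": 0, "z": -1.0, "rx": 0, "ry": 0, "rz": 0, "grip": 0.43},
])

```text
time: 2.7
tool_pos: [488.2, -307.5, 115.6]
tool_rot: [-0.001, 0.999, -0.042, -0.001]
force: [-0.3, 0.1, -0.4]
width: 40.1
finger_force: 0.0
```

>>> send_rows([
  {"x": 0, "y": 0, "z": -0.25, "rx": 0, "ry": 0, "rz": 0, "grip": 0.43},
  {"x": 0, "y": 0, "z": -0.5, "rx": 0, "ry": 0, "rz": 0, "grip": 0.43},
  {"x": 0, "y": 0, "z": -0.76, "rx": 0, "ry": 0, "rz": 0, "grip": 0.43},
  {"x": 0, "y": 0, "z": -0.76, "rx": 0, "ry": 0, "rz": 0, "grip": 0.43},
])

```text
time: 3.1
tool_pos: [487.8, -307.3, 39.8]
tool_rot: [-0.001, 0.999, -0.042, -0.002]
force: [-0.7, 0.4, -0.4]
width: 39.8
finger_force: 0.0
```

```bash
python3 - <<'E'
from h import *
s=snap('side'); cv2.imwrite('pics/a1.png',cv2.resize(s['image'][240:390,240:440,::-1],(800,600)))
st=sensors.read_state();print(st['tool_pos'],st['force'])
E
```

```text
[ 488.57353125 -308.08141576   42.03198289] [0.53268483 0.23951523 1.0961697 ]
```

View pics/a1.png

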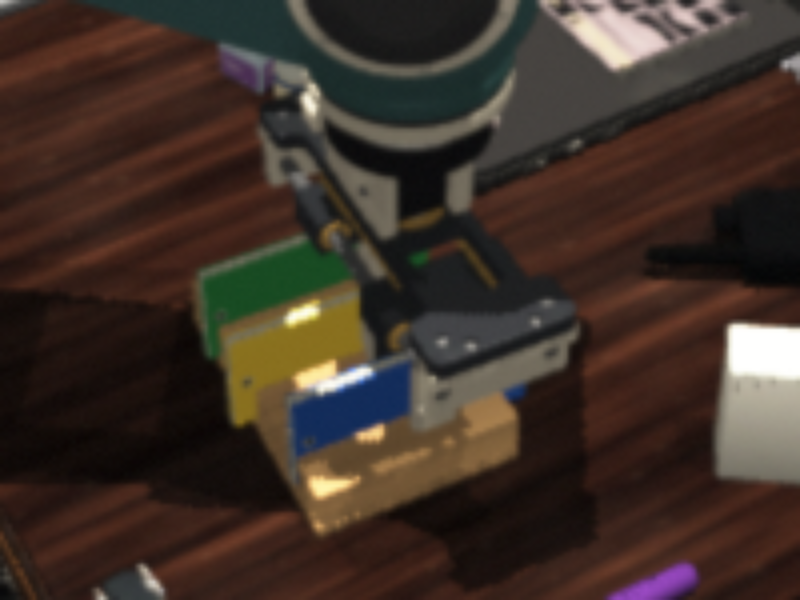

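The fingers straddle the blue blank (blue at 290-415, 370-450 in the crop), clear of yellow. Close and lift.

>>> send_rows([
  {"x": 0, "y": 0, "z": 0, "rx": 0, "ry": 0, "rz": 0, "grip": 0.05},
  {"x": 0, "y": 0, "z": 0, "rx": 0, "ry": 0, "rz": 0, "grip": 0.05},
  {"x": 0, "y": 0, "z": 0, "rx": 0, "ry": 0, "rz": 0, "grip": 0.05},
  {"x": 0, "y": 0, "z": 0, "rx": 0, "ry": 0, "rz": 0, "grip": 0.05},
  {"x": 0, "y": 0, "z": 0, "rx": 0, "ry": 0, "rz": 0, "grip": 0.05},
  {"x": 0, "y": 0, "z": 0, "rx": 0, "ry": 0, "rz": 0, "grip": 0.05},
  {"x": 0, "y": 0, "z": 0, "rx": 0, "ry": 0, "rz": 0, "grip": 0.05},
], squeeze=25)

```text
time: 3.85
tool_pos: [489.2, -309.8, 43.1]
tool_rot: [0.0, 0.999, -0.043, 0.0]
force: [-1.1, 0.8, 6.1]
width: 7.7
finger_force: 25.0
```

>>> send_rows([
  {"x": 0, "y": 0, "z": 0.1, "rx": 0, "ry": 0, "rz": 0, "grip": 0.05},
  {"x": 0, "y": 0, "z": 0.2, "rx": 0, "ry": 0, "rz": 0, "grip": 0.05},
  {"x": 0, "y": 0, "z": 0.3, "rx": 0, "ry": 0, "rz": 0, "grip": 0.05},
  {"x": 0, "y": 0, "z": 0.4, "rx": 0, "ry": 0, "rz": 0, "grip": 0.05},
  {"x": 0, "y": 0, "z": 0.7, "rx": 0, "ry": 0, "rz": 0, "grip": 0.05},
  {"x": 0, "y": 0, "z": 1.0, "rx": 0, "ry": 0, "rz": 0, "grip": 0.05},
])

```text
time: 4.45
tool_pos: [488.7, -309.4, 143.9]
tool_rot: [-0.0, 0.999, -0.043, -0.0]
force: [-0.3, 0.2, -0.8]
width: 7.4
finger_force: 25.0
```

>>> send_rows([
  {"x": -0.04, "y": 0.23, "z": 0, "rx": 0, "ry": 0, "rz": 0.022, "grip": 0.05},
  {"x": -0.08, "y": 0.47, "z": 0, "rx": 0, "ry": 0, "rz": 0.044, "grip": 0.05},
  {"x": -0.11, "y": 0.7, "z": 0, "rx": 0, "ry": 0, "rz": 0.066, "grip": 0.05},
  {"x": -0.11, "y": 0.93, "z": 0, "rx": 0, "ry": 0, "rz": 0.0879, "grip": 0.05},
])

```text
time: 4.85
tool_pos: [477.7, -215.8, 143.4]
tool_rot: [0.0, 0.972, 0.233, 0.0]
force: [-0.1, -0.1, -0.3]
width: 7.7
finger_force: 25.0
```

>>> send_rows([
  {"x": -0.04, "y": 0.23, "z": 0, "rx": 0, "ry": 0, "rz": 0.022, "grip": 0.05},
  {"x": -0.08, "y": 0.47, "z": 0, "rx": 0, "ry": 0, "rz": 0.044, "grip": 0.05},
  {"x": -0.11, "y": 0.7, "z": 0, "rx": 0, "ry": 0, "rz": 0.066, "grip": 0.05},
  {"x": -0.11, "y": 0.93, "z": 0, "rx": 0, "ry": 0, "rz": 0.0879, "grip": 0.05},
])

```text
time: 5.25
tool_pos: [466.7, -122.7, 143.4]
tool_rot: [0.0, 0.872, 0.49, 0.0]
force: [0.0, 0.1, -0.9]
width: 8.1
finger_force: 25.0
```

>>> send_rows([
  {"x": -0.04, "y": 0.23, "z": 0, "rx": 0, "ry": 0, "rz": 0.022, "grip": 0.05},
  {"x": -0.08, "y": 0.47, "z": 0, "rx": 0, "ry": 0, "rz": 0.044, "grip": 0.05},
  {"x": -0.11, "y": 0.7, "z": 0, "rx": 0, "ry": 0, "rz": 0.066, "grip": 0.05},
  {"x": -0.11, "y": 0.93, "z": 0, "rx": 0, "ry": 0, "rz": 0.0879, "grip": 0.05},
  {"x": -0.11, "y": 0.93, "z": 0, "rx": 0, "ry": 0, "rz": 0.0879, "grip": 0.05},
  {"x": -0.11, "y": 0.93, "z": 0, "rx": 0, "ry": 0, "rz": 0.0879, "grip": 0.05},
])

```text
time: 5.85
tool_pos: [456.1, -30.5, 143.2]
tool_rot: [0.0, 0.708, 0.707, 0.0]
force: [-0.4, 1.1, -0.6]
width: 7.8
finger_force: 25.0
```

>>> send_rows([
  {"x": 0, "y": 0, "z": 0, "rx": 0, "ry": -0.0222, "rz": 0, "grip": 0.05},
  {"x": 0, "y": 0, "z": 0, "rx": 0, "ry": -0.0444, "rz": 0, "grip": 0.05},
  {"x": 0, "y": 0, "z": -0.2, "rx": 0, "ry": -0.0667, "rz": 0, "grip": 0.05},
  {"x": 0, "y": 0, "z": -0.4, "rx": 0, "ry": -0.0889, "rz": 0, "grip": 0.05},
  {"x": 0, "y": 0, "z": -0.6, "rx": 0, "ry": -0.1111, "rz": 0, "grip": 0.05},
  {"x": 0, "y": 0, "z": -0.8, "rx": 0, "ry": -0.1111, "rz": 0, "grip": 0.05},
  {"x": 0, "y": 0, "z": -0.9, "rx": 0, "ry": -0.1111, "rz": 0, "grip": 0.05},
  {"x": 0, "y": 0, "z": -0.9, "rx": 0, "ry": -0.1111, "rz": 0, "grip": 0.05},
])

```text
time: 6.65
tool_pos: [460.5, -31.5, 72.8]
tool_rot: [0.236, 0.667, 0.666, 0.237]
force: [-0.4, 0.1, -1.6]
width: 8.0
finger_force: 25.0
```

```bash
python3 - <<'E'
from h import *
s=snap('side'); cv2.imwrite('pics/a2.png',cv2.resize(s['image'][180:330,180:380,::-1],(800,600)))
st=sensors.read_state();print(st['tool_pos'],st['tool_rot'],st['force'])
E
```

```text
[460.64182997 -31.35893416  72.85324433] [0.23640963 0.66673118 0.66590877 0.23695048] [-0.10419543 -0.69714535 -0.85643132]
```

View pics/a2.png

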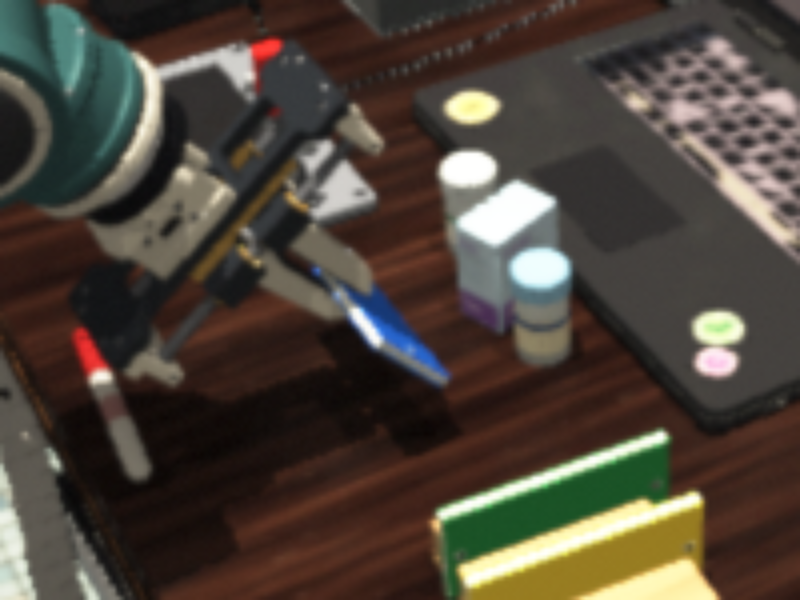

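The blank is tilted 40° with its lower edge at about (440, 380) in the crop. The arm stopped 20 mm short of the commanded height, so I'll check the joints.

```bash
python3 - <<'E'
from h import *
print(sensors.read_state()['joints'].round(3))
E
```

```text
[-0.21  -0.83   2.496  0.183  0.811 -0.289]
```

>>> send_rows([
  {"x": 0.12, "y": 0, "z": 0.1, "rx": 0, "ry": 0.0167, "rz": 0, "grip": 0.05},
  {"x": 0.25, "y": 0, "z": 0.1, "rx": 0, "ry": 0.0167, "rz": 0, "grip": 0.05},
  {"x": 0.25, "y": 0, "z": 0.1, "rx": 0, "ry": 0.0167, "rz": 0, "grip": 0.05},
  {"x": 0.25, "y": 0, "z": 0.1, "rx": 0, "ry": 0.0167, "rz": 0, "grip": 0.05},
])

```text
time: 7.1
tool_pos: [485.4, -31.0, 82.4]
tool_rot: [0.201, 0.678, 0.678, 0.202]
force: [-0.4, 0.1, -2.1]
width: 7.9
finger_force: 25.0
```

```bash
python3 - <<'E'
from h import *
s=sensors.read_state()
print(s['joints'].round(3),s['tool_pos'].round(1),s['tool_rot'].round(3),2*np.degrees(np.arcsin(np.hypot(s['tool_rot'][0],s['tool_rot'][3]))))
E
```

```text
[-0.177 -0.663  2.369  0.127  0.869 -0.23 ] [485.4 -31.   82.4] [0.201 0.678 0.678 0.202] 33.08610456476337
```

>>> send_rows([
  {"x": 0, "y": 0, "z": -0.15, "rx": 0, "ry": 0, "rz": 0, "grip": 0.05},
  {"x": 0, "y": 0, "z": -0.3, "rx": 0, "ry": 0, "rz": 0, "grip": 0.05},
  {"x": 0, "y": 0, "z": -0.42, "rx": 0, "ry": 0, "rz": 0, "grip": 0.05},
  {"x": 0, "y": 0, "z": -0.45, "rx": 0, "ry": 0, "rz": 0, "grip": 0.05},
  {"x": 0, "y": 0, "z": -0.47, "rx": 0, "ry": 0, "rz": 0, "grip": 0.05},
  {"x": 0, "y": 0, "z": -0.47, "rx": 0, "ry": 0, "rz": 0, "grip": 0.05},
])

```text
time: 7.7
tool_pos: [486.2, -31.3, 36.7]
tool_rot: [0.202, 0.678, 0.677, 0.202]
force: [-0.4, 1.8, -0.8]
width: 7.9
finger_force: 25.0
```

```bash
python3 - <<'E'
from h import *
s=sensors.read_state()
print(s['joints'].round(3),s['tool_pos'].round(1),s['force'])
E
```

```text
[-0.177 -0.608  2.417  0.14   0.765 -0.249] [486.2 -31.3  36.7] [-0.38912361  1.76902887 -0.79242892]
```

>>> send_rows([
  {"x": 0, "y": 0, "z": -0.03, "rx": 0, "ry": 0, "rz": 0, "grip": 0.05},
  {"x": 0, "y": 0, "z": -0.03, "rx": 0, "ry": 0, "rz": 0, "grip": 0.05},
  {"x": 0, "y": 0, "z": -0.03, "rx": 0, "ry": 0, "rz": 0, "grip": 0.15},
  {"x": 0, "y": 0, "z": -0.03, "rx": 0, "ry": 0, "rz": 0, "grip": 0.3},
  {"x": 0, "y": 0, "z": -0.03, "rx": 0, "ry": 0, "rz": 0, "grip": 0.45},
  {"x": 0, "y": 0, "z": -0.03, "rx": 0, "ry": 0, "rz": 0, "grip": 0.45},
])

```text
time: 8.3
tool_pos: [486.2, -31.2, 33.5]
tool_rot: [0.202, 0.678, 0.678, 0.202]
force: [-0.5, -0.4, -0.4]
width: 33.2
finger_force: 0.2
```

```bash
python3 - <<'E'
from h import *
s=snap('side'); cv2.imwrite('pics/a3.png',cv2.resize(s['image'][180:330,180:380,::-1],(800,600)))
st=sensors.read_state();print(st['tool_pos'],st['width'],st['force'])
E
```

```text
[486.17243687 -31.2103679   33.44725619] 37.332870548442834 [ 0.27222022  0.02662147 -0.4418955 ]
```

View pics/a3.png

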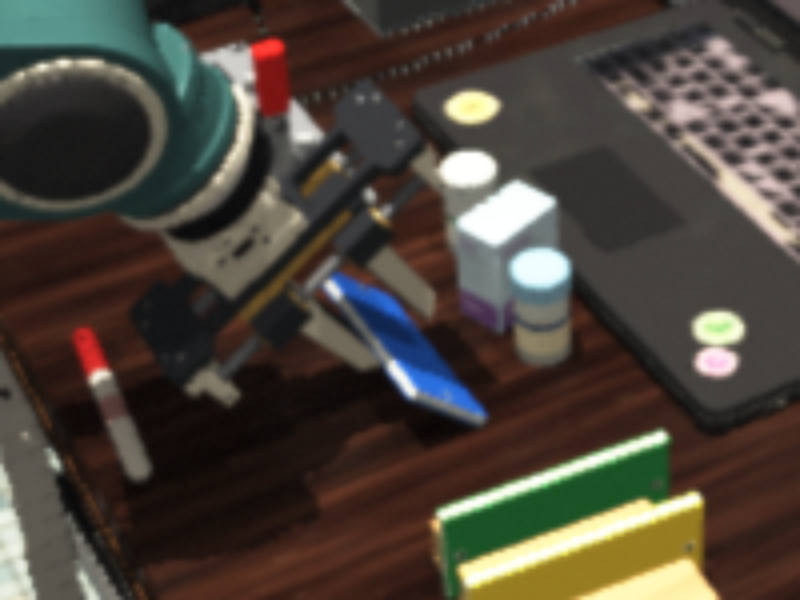

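The blank now leans on the lower finger, with its foot on the worktop at about (430-485, 410) and the vial clear. Retract along the tool axis.

>>> send_rows([
  {"x": -0.07, "y": 0, "z": 0.1, "rx": 0, "ry": 0, "rz": 0, "grip": 0.45},
  {"x": -0.13, "y": 0, "z": 0.2, "rx": 0, "ry": 0, "rz": 0, "grip": 0.45},
  {"x": -0.2, "y": 0, "z": 0.3, "rx": 0, "ry": 0, "rz": 0, "grip": 0.45},
  {"x": -0.27, "y": 0, "z": 0.4, "rx": 0, "ry": 0, "rz": 0, "grip": 0.45},
  {"x": -0.4, "y": 0, "z": 0.6, "rx": 0, "ry": 0, "rz": 0, "grip": 0.45},
  {"x": -0.5, "y": 0, "z": 0.8, "rx": 0, "ry": 0, "rz": 0, "grip": 0.45},
  {"x": -0.5, "y": 0, "z": 1.0, "rx": 0, "ry": 0, "rz": 0, "grip": 0.45},
])

```text
time: 9.05
tool_pos: [446.3, -32.5, 132.4]
tool_rot: [0.199, 0.678, 0.678, 0.2]
force: [-0.9, -0.6, 0.4]
width: 42.0
finger_force: 0.0
```

>>> send_rows([
  {"x": 0, "y": 0, "z": 0, "rx": 0, "ry": 0.0222, "rz": 0, "grip": 1},
  {"x": 0, "y": 0, "z": 0, "rx": 0, "ry": 0.0444, "rz": 0, "grip": 1},
  {"x": 0, "y": 0, "z": 0, "rx": 0, "ry": 0.0667, "rz": 0, "grip": 1},
  {"x": 0, "y": 0, "z": 0, "rx": 0, "ry": 0.0942, "rz": 0, "grip": 1},
  {"x": 0, "y": 0, "z": 0, "rx": 0, "ry": 0.0942, "rz": 0, "grip": 1},
  {"x": 0, "y": 0, "z": 0, "rx": 0, "ry": 0.0942, "rz": 0, "grip": 1},
])

```text
time: 9.65
tool_pos: [447.1, -32.3, 131.5]
tool_rot: [-0.007, 0.707, 0.707, -0.006]
force: [1.0, -0.4, 0.2]
width: 85.2
finger_force: 0.0
```

```bash
python3 - <<'E'
from h import *
s=snap('side'); cv2.imwrite('pics/a4.png',cv2.resize(s['image'][180:330,180:380,::-1],(800,600)))
t=snap('top');pickle.dump((s,t),open('a4.pkl','wb'))
st=sensors.read_state();print(st['tool_pos'],st['tool_rot'],st['width'],st['joints'])
hs=cv2.cvtColor(s['image'],cv2.COLOR_RGB2HSV);m=((hs[...,0]>100)&(hs[...,0]<125)&(hs[...,1]>150)&(hs[...,2]>60)).astype(np.uint8)
m[:230]=0;m[330:]=0;m[:,:220]=0;m[:,360:]=0
c=max(cv2.findContours(m,0,2)[0],key=cv2.contourArea);print(cv2.contourArea(c),cv2.boundingRect(c))
q=cv2.approxPolyDP(c,4,True).reshape(-1,2);print(q.tolist());print([plane(s,p,8).round(1).tolist() for p in q])
E
```

```text
[446.33087996 -32.38105196 132.17903932] [-0.00636865  0.70722076  0.70694437 -0.00528243] 91.08880087147934 [-1.29034454e-01 -3.53721268e-01  2.01046226e+00 -5.95027794e-04
  1.50138978e+00 -1.28597394e-01]
814.0 (255, 255, 45, 38)
[[255, 262], [276, 292], [299, 284], [275, 255]]
[[446.6, 27.8, 8.0], [444.5, -94.6, 8.0], [501.5, -98.4, 8.0], [500.0, 26.4, 8.0]]
```

View pics/a4.png

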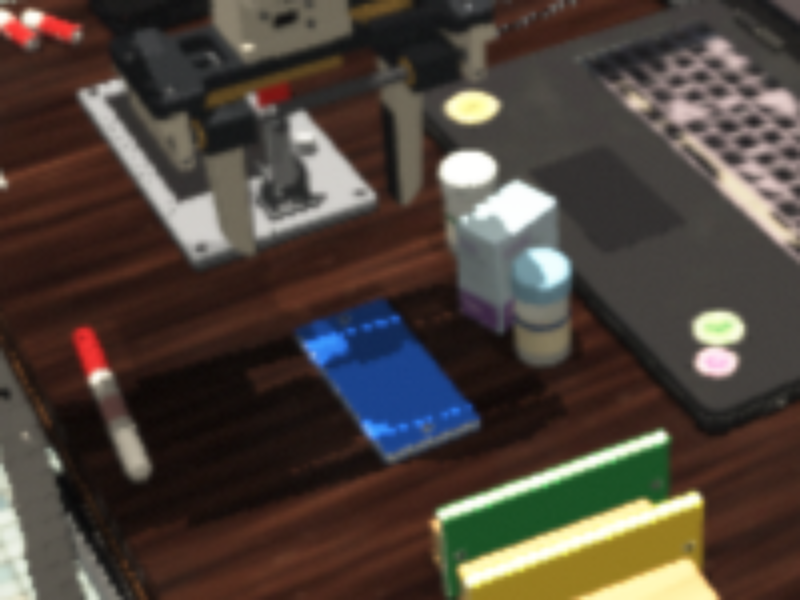

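Blank lies flat and clear of everything, corners (295, 330), (390, 460), (478, 422), (385, 300) in the crop, so centre ≈ (473, -34). Check the carton and vial clearance before grasping.

```bash
python3 - <<'E'
from h import *
s,t=pickle.load(open('a4.pkl','rb'))
for p in((295,253),(304.5,262),(308.5,266.5),(314,270.5),(321,266)): print(p,plane(s,p,0).round(1))
E
```

```text
(295, 253) [550.1  16.2   0. ]
(304.5, 262) [553.9 -27.3   0. ]
(308.5, 266.5) [554.1 -47.3   0. ]
(314, 270.5) [558.4 -67.2   0. ]
(321, 266) [581.  -61.7   0. ]
```

>>> send_rows([
  {"x": 0.28, "y": -0.02, "z": -0.4, "rx": 0, "ry": -0.0024, "rz": 0, "grip": 0.86},
  {"x": 0.28, "y": -0.02, "z": -0.8, "rx": 0, "ry": -0.0024, "rz": 0, "grip": 0.86},
  {"x": 0.28, "y": -0.02, "z": -1.0, "rx": 0, "ry": -0.0024, "rz": 0, "grip": 0.86},
  {"x": 0.28, "y": -0.02, "z": -1.0, "rx": 0, "ry": -0.0024, "rz": 0, "grip": 0.86},
  {"x": 0.28, "y": -0.02, "z": -1.0, "rx": 0, "ry": -0.0024, "rz": 0, "grip": 0.86},
])

```text
time: 10.25
tool_pos: [474.7, -34.5, 33.7]
tool_rot: [-0.001, 0.707, 0.707, 0.0]
force: [0.6, -0.7, 0.8]
width: 80.1
finger_force: 0.0
```

```bash
python3 - <<'E'
from h import *
s=sensors.read_state()
print(s['joints'].round(3),s['tool_pos'].round(1),s['tool_rot'].round(4),s['width'])
E
```

```text
[-1.270e-01 -2.140e-01  2.067e+00  1.000e-03  1.290e+00 -1.270e-01] [474.7 -34.5  33.7] [-0.0009  0.7073  0.7069  0.    ] 80.05682917665246
```

>>> send_rows([
  {"x": 0, "y": 0, "z": -0.15, "rx": 0, "ry": 0, "rz": 0, "grip": 0.86},
  {"x": 0, "y": 0, "z": -0.25, "rx": 0, "ry": 0, "rz": 0, "grip": 0.86},
  {"x": 0, "y": 0, "z": -0.305, "rx": 0, "ry": 0, "rz": 0, "grip": 0.86},
  {"x": 0, "y": 0, "z": -0.305, "rx": 0, "ry": 0, "rz": 0, "grip": 0.86},
  {"x": 0, "y": 0, "z": -0.305, "rx": 0, "ry": 0, "rz": 0, "grip": 0.7},
  {"x": 0, "y": 0, "z": -0.305, "rx": 0, "ry": 0, "rz": 0, "grip": 0.6},
  {"x": 0, "y": 0, "z": -0.305, "rx": 0, "ry": 0, "rz": 0, "grip": 0.6},
  {"x": 0, "y": 0, "z": -0.305, "rx": 0, "ry": 0, "rz": 0, "grip": 0.6},
  {"x": 0, "y": 0, "z": -0.305, "rx": 0, "ry": 0, "rz": 0, "grip": 0.6},
], squeeze=25)

```text
time: 11.15
tool_pos: [474.8, -34.5, 2.0]
tool_rot: [-0.002, 0.707, 0.707, -0.001]
force: [-0.8, 0.7, 1.8]
width: 59.8
finger_force: 25.0
```

>>> send_rows([
  {"x": 0, "y": 0, "z": 0.1, "rx": 0, "ry": 0, "rz": 0, "grip": 0.6},
  {"x": 0, "y": 0, "z": 0.3, "rx": 0, "ry": 0, "rz": 0, "grip": 0.6},
  {"x": 0, "y": 0, "z": 0.65, "rx": 0, "ry": 0, "rz": 0, "grip": 0.6},
  {"x": 0, "y": 0, "z": 1.0, "rx": 0, "ry": 0, "rz": 0, "grip": 0.6},
])

```text
time: 11.55
tool_pos: [474.2, -34.4, 103.3]
tool_rot: [-0.002, 0.707, 0.707, -0.001]
force: [1.3, -0.2, -1.2]
width: 59.5
finger_force: 25.0
```

>>> send_rows([
  {"x": 0, "y": 0, "z": 0.35, "rx": 0, "ry": 0, "rz": 0, "grip": 0.6},
  {"x": 0, "y": 0, "z": 0.65, "rx": 0, "ry": 0, "rz": 0, "grip": 0.6},
  {"x": 0, "y": 0, "z": 0.65, "rx": 0, "ry": 0, "rz": 0, "grip": 0.6},
])

```text
time: 11.85
tool_pos: [476.0, -34.6, 171.8]
tool_rot: [0.001, 0.707, 0.707, 0.001]
force: [0.0, 0.4, -1.5]
width: 60.0
finger_force: 25.0
```

>>> send_rows([
  {"x": 0.02, "y": 0.3, "z": 0, "rx": 0, "ry": 0, "rz": 0, "grip": 0.6},
  {"x": 0.04, "y": 0.6, "z": 0, "rx": 0, "ry": 0, "rz": 0, "grip": 0.6},
  {"x": 0.04, "y": 0.945, "z": 0, "rx": 0, "ry": 0, "rz": 0, "grip": 0.6},
])

```text
time: 12.15
tool_pos: [478.4, 60.8, 166.4]
tool_rot: [-0.002, 0.708, 0.707, -0.001]
force: [1.7, 0.4, -1.7]
width: 59.8
finger_force: 25.0
```

>>> send_rows([
  {"x": 0.02, "y": 0.3, "z": 0, "rx": 0, "ry": 0, "rz": 0, "grip": 0.6},
  {"x": 0.04, "y": 0.6, "z": 0, "rx": 0, "ry": 0, "rz": 0, "grip": 0.6},
  {"x": 0.04, "y": 0.945, "z": 0, "rx": 0, "ry": 0, "rz": 0, "grip": 0.6},
])

```text
time: 12.45
tool_pos: [482.3, 155.6, 166.4]
tool_rot: [-0.002, 0.707, 0.707, -0.001]
force: [0.6, 0.3, -1.3]
width: 59.7
finger_force: 25.0
```

>>> send_rows([
  {"x": 0.02, "y": 0.3, "z": 0, "rx": 0, "ry": 0, "rz": 0, "grip": 0.6},
  {"x": 0.04, "y": 0.6, "z": 0, "rx": 0, "ry": 0, "rz": 0, "grip": 0.6},
  {"x": 0.04, "y": 0.945, "z": 0, "rx": 0, "ry": 0, "rz": 0, "grip": 0.6},
  {"x": 0.04, "y": 0.945, "z": 0, "rx": 0, "ry": 0, "rz": 0, "grip": 0.6},
  {"x": 0.04, "y": 0.945, "z": 0, "rx": 0, "ry": 0, "rz": 0, "grip": 0.6},
])

```text
time: 12.95
tool_pos: [486.2, 249.3, 166.2]
tool_rot: [-0.002, 0.707, 0.707, -0.001]
force: [-0.0, -0.3, -0.6]
width: 59.4
finger_force: 25.0
```

```bash
python3 - <<'E'
from h import *
s=sensors.read_state()
print(s['joints'].round(3),s['tool_pos'].round(1),s['tool_rot'].round(4),s['width'],s['force'])
a=snap('side');b=snap('top')
f=lambda im,x,y,w,h:cv2.resize(im[y:y+h,x:x+w,::-1],(400,400),interpolation=cv2.INTER_CUBIC)
cv2.imwrite('pics/a5.png',np.hstack([f(a['image'],180,140,110,110),f(b['image'],140,220,110,110)]))
E
```

```text
[ 0.426 -0.144  1.784  0.003  1.506  0.424] [486.2 249.3 166.2] [-0.002   0.7068  0.7074 -0.0015] 59.402612737957696 [-0.0424375  -0.27103528 -0.58640757]
```

View pics/a5.png

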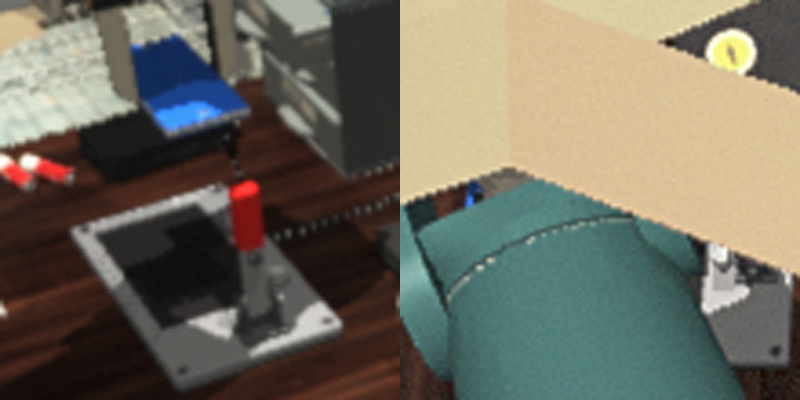

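Blank held level above the pallet (blue at ~(190, 85) in the side crop); the lever is upright at (245, 215). Descend.

>>> send_rows([
  {"x": 0, "y": 0, "z": -0.4, "rx": 0, "ry": 0, "rz": 0, "grip": 0.6},
  {"x": 0, "y": 0, "z": -0.8, "rx": 0, "ry": 0, "rz": 0, "grip": 0.6},
  {"x": 0, "y": 0, "z": -1.0, "rx": 0, "ry": 0, "rz": 0, "grip": 0.6},
])

```text
time: 13.35
tool_pos: [485.5, 247.4, 63.6]
tool_rot: [-0.002, 0.708, 0.707, -0.002]
force: [-1.1, 0.2, -0.9]
width: 59.9
finger_force: 25.0
```

>>> send_rows([
  {"x": 0, "y": 0, "z": -0.2, "rx": 0, "ry": 0, "rz": 0, "grip": 0.6},
  {"x": 0, "y": 0, "z": -0.35, "rx": 0, "ry": 0, "rz": 0, "grip": 0.6},
  {"x": 0, "y": 0, "z": -0.45, "rx": 0, "ry": 0, "rz": 0, "grip": 0.6},
  {"x": 0, "y": 0, "z": -0.48, "rx": 0, "ry": 0, "rz": 0, "grip": 0.6},
  {"x": 0, "y": 0, "z": -0.5, "rx": 0, "ry": 0, "rz": 0, "grip": 0.6},
  {"x": 0, "y": 0, "z": -0.5, "rx": 0, "ry": 0, "rz": 0, "grip": 0.6},
])

```text
time: 13.95
tool_pos: [487.0, 249.2, 17.4]
tool_rot: [-0.002, 0.707, 0.707, -0.001]
force: [-0.4, -0.7, -1.0]
width: 59.6
finger_force: 25.0
```

>>> send_rows([
  {"x": 0, "y": 0, "z": -0.02, "rx": 0, "ry": 0, "rz": 0, "grip": 0.6},
  {"x": 0, "y": 0, "z": -0.02, "rx": 0, "ry": 0, "rz": 0, "grip": 0.6},
  {"x": 0, "y": 0, "z": -0.02, "rx": 0, "ry": 0, "rz": 0, "grip": 0.6},
], squeeze=6)

```text
time: 14.25
tool_pos: [486.8, 249.1, 15.0]
tool_rot: [-0.002, 0.707, 0.707, -0.001]
force: [-1.0, 0.0, -0.8]
width: 59.8
finger_force: 6.0
```

```bash
python3 - <<'E'
from h import *
s=sensors.read_state()
print(s['tool_pos'].round(1),s['width'],s['force'])
E
```

```text
[486.8 249.1  15. ] 59.82136327607885 [-0.95287835  0.03962546 -0.76642121]
```

>>> send_rows([
  {"x": 0, "y": 0, "z": -0.01, "rx": 0, "ry": 0, "rz": 0, "grip": 0.76},
  {"x": 0, "y": 0, "z": -0.01, "rx": 0, "ry": 0, "rz": 0, "grip": 0.76},
  {"x": 0, "y": 0, "z": -0.01, "rx": 0, "ry": 0, "rz": 0, "grip": 0.76},
  {"x": 0.02, "y": 0, "z": -0.01, "rx": 0, "ry": 0, "rz": 0, "grip": 0.76},
  {"x": 0.04, "y": 0, "z": -0.01, "rx": 0, "ry": 0, "rz": 0, "grip": 0.76},
  {"x": 0.06, "y": 0, "z": -0.01, "rx": 0, "ry": 0, "rz": 0, "grip": 0.76},
  {"x": 0.07, "y": 0, "z": -0.01, "rx": 0, "ry": 0, "rz": 0, "grip": 0.76},
  {"x": 0.08, "y": 0, "z": -0.01, "rx": 0, "ry": 0, "rz": 0, "grip": 0.76},
])

```text
time: 15.05
tool_pos: [494.7, 249.1, 13.8]
tool_rot: [-0.002, 0.707, 0.707, -0.001]
force: [-2.1, -0.6, 1.2]
width: 70.9
finger_force: 0.6
```

>>> send_rows([
  {"x": 0.01, "y": 0, "z": 0, "rx": 0, "ry": 0, "rz": 0, "grip": 0.76},
  {"x": 0.02, "y": 0, "z": 0, "rx": 0, "ry": 0, "rz": 0, "grip": 0.76},
  {"x": 0.02, "y": 0, "z": 0, "rx": 0, "ry": 0, "rz": 0, "grip": 0.76},
])

```text
time: 15.35
tool_pos: [495.9, 249.1, 13.7]
tool_rot: [-0.003, 0.707, 0.707, -0.002]
force: [-8.3, -0.4, 5.4]
width: 70.8
finger_force: 4.2
```

>>> send_rows([
  {"x": 0.01, "y": 0, "z": 0, "rx": 0, "ry": 0, "rz": 0, "grip": 0.76},
  {"x": 0.01, "y": 0, "z": 0, "rx": 0, "ry": 0, "rz": 0, "grip": 0.76},
  {"x": 0.01, "y": 0, "z": 0, "rx": 0, "ry": 0, "rz": 0, "grip": 0.76},
])

```text
time: 15.65
tool_pos: [496.4, 249.1, 13.6]
tool_rot: [-0.003, 0.707, 0.707, -0.002]
force: [-12.1, 0.6, 7.4]
width: 71.9
finger_force: 6.0
```

>>> send_rows([
  {"x": -0.03, "y": 0, "z": 0, "rx": 0, "ry": 0, "rz": 0, "grip": 0.76},
  {"x": -0.05, "y": 0, "z": 0, "rx": 0, "ry": 0, "rz": 0, "grip": 0.76},
  {"x": -0.05, "y": 0, "z": 0.2, "rx": 0, "ry": 0, "rz": 0, "grip": 0.76},
  {"x": -0.05, "y": 0, "z": 0.4, "rx": 0, "ry": 0, "rz": 0, "grip": 0.76},
  {"x": -0.05, "y": 0.4, "z": 0.4, "rx": 0, "ry": 0, "rz": 0, "grip": 0},
  {"x": -0.05, "y": 0.84, "z": 0.4, "rx": 0, "ry": 0, "rz": 0, "grip": 0},
  {"x": -0.05, "y": 0.84, "z": 0.4, "rx": 0, "ry": 0, "rz": 0, "grip": 0},
  {"x": -0.05, "y": 0.84, "z": 0.4, "rx": 0, "ry": 0, "rz": 0, "grip": 0},
])

```text
time: 16.45
tool_pos: [492.4, 333.5, 53.5]
tool_rot: [-0.002, 0.707, 0.707, -0.001]
force: [0.3, 1.1, -0.2]
width: 43.5
finger_force: 0.0
```

```bash
python3 - <<'E'
from h import *
s=sensors.read_state()
print(s['tool_pos'].round(1),s['width'],s['force'])
a=snap('side');pickle.dump(a,open('a6.pkl','wb'))
im=a['image'];cv2.imwrite('pics/a6.png',cv2.resize(im[165:255,190:310,::-1],(800,600),interpolation=cv2.INTER_CUBIC))
hs=cv2.cvtColor(im,cv2.COLOR_RGB2HSV);m=((hs[...,0]>100)&(hs[...,0]<125)&(hs[...,1]>150)&(hs[...,2]>50)).astype(np.uint8)
m[:160]=0;m[260:]=0;m[:,:180]=0;m[:,280:]=0
c=max(cv2.findContours(m,0,2)[0],key=cv2.contourArea)
q=cv2.approxPolyDP(c,2,True).reshape(-1,2);print(q.tolist());print([plane(a,p,20).round(1).tolist() for p in q])
E
```

```text
[492.4 333.5  53.5] 43.503972661264655 [ 0.29676604  1.06211548 -0.16451352]
[[219, 201], [235, 224], [246, 218], [243, 204], [237, 197], [230, 198], [230, 201]]
[[463.6, 315.1, 20.0], [460.1, 186.2, 20.0], [496.0, 196.5, 20.0], [515.7, 264.6, 20.0], [515.2, 307.7, 20.0], [496.1, 313.3, 20.0], [490.3, 298.6, 20.0]]
```

View pics/a6.png

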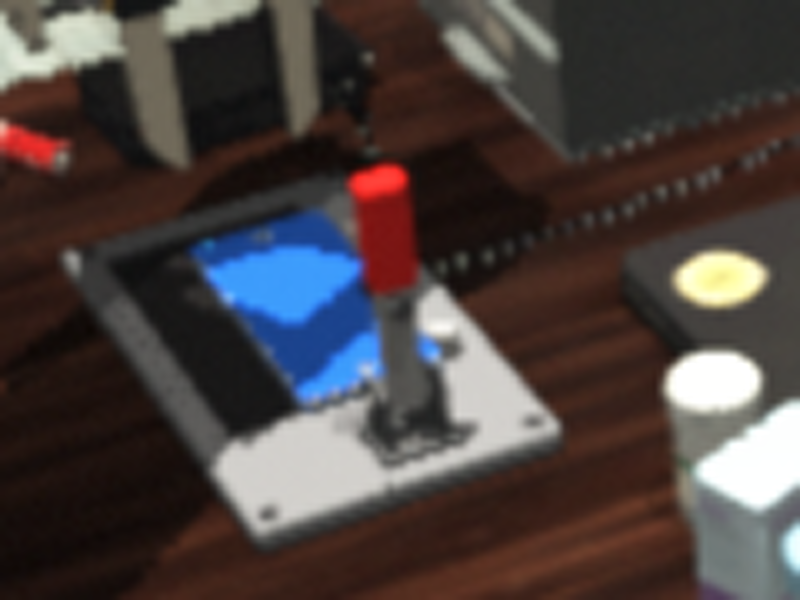

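The blank lies flat on the pallet against the far pins, with a visible gap to the end pin (~(370, 370)); the fingers are beyond its +y end. Shut, descend, push -y.

>>> send_rows([
  {"x": 0, "y": 0, "z": 0, "rx": 0, "ry": 0, "rz": 0, "grip": 0},
  {"x": 0, "y": 0, "z": 0, "rx": 0, "ry": 0, "rz": 0, "grip": 0},
  {"x": 0, "y": 0, "z": 0, "rx": 0, "ry": 0, "rz": 0, "grip": 0},
  {"x": 0, "y": 0, "z": 0, "rx": 0, "ry": 0, "rz": 0, "grip": 0},
  {"x": 0, "y": 0, "z": 0, "rx": 0, "ry": 0, "rz": 0, "grip": 0},
  {"x": 0, "y": 0, "z": -0.2, "rx": 0, "ry": 0, "rz": 0, "grip": 0},
  {"x": 0, "y": 0, "z": -0.35, "rx": 0, "ry": 0, "rz": 0, "grip": 0},
  {"x": 0, "y": 0, "z": -0.385, "rx": 0, "ry": 0, "rz": 0, "grip": 0},
  {"x": 0, "y": 0, "z": -0.385, "rx": 0, "ry": 0, "rz": 0, "grip": 0},
])

```text
time: 17.4
tool_pos: [492.3, 332.9, 14.6]
tool_rot: [-0.002, 0.707, 0.707, -0.002]
force: [0.2, -0.4, 0.0]
width: 0.5
finger_force: 0.0
```

>>> send_rows([
  {"x": 0, "y": -0.04, "z": 0, "rx": 0, "ry": 0, "rz": 0, "grip": 0},
  {"x": 0, "y": -0.08, "z": 0, "rx": 0, "ry": 0, "rz": 0, "grip": 0},
  {"x": 0, "y": -0.1, "z": 0, "rx": 0, "ry": 0, "rz": 0, "grip": 0},
  {"x": 0, "y": -0.12, "z": 0, "rx": 0, "ry": 0, "rz": 0, "grip": 0},
  {"x": 0, "y": -0.13, "z": 0, "rx": 0, "ry": 0, "rz": 0, "grip": 0},
  {"x": 0, "y": -0.13, "z": 0, "rx": 0, "ry": 0, "rz": 0, "grip": 0},
])

```text
time: 18.0
tool_pos: [492.7, 319.9, 15.4]
tool_rot: [-0.002, 0.707, 0.707, -0.001]
force: [0.6, 0.2, 0.6]
width: 0.5
finger_force: 0.0
```

>>> send_rows([
  {"x": 0, "y": -0.01, "z": 0, "rx": 0, "ry": 0, "rz": 0, "grip": 0},
  {"x": 0, "y": -0.02, "z": 0, "rx": 0, "ry": 0, "rz": 0, "grip": 0},
  {"x": 0, "y": -0.02, "z": 0, "rx": 0, "ry": 0, "rz": 0, "grip": 0},
])

```text
time: 18.3
tool_pos: [492.7, 318.9, 15.5]
tool_rot: [-0.002, 0.707, 0.707, -0.0]
force: [0.8, 8.2, -0.3]
width: 0.8
finger_force: 4.1
```

>>> send_rows([
  {"x": 0, "y": -0.01, "z": 0, "rx": 0, "ry": 0, "rz": 0, "grip": 0},
  {"x": 0, "y": -0.01, "z": 0, "rx": 0, "ry": 0, "rz": 0, "grip": 0},
])

```text
time: 18.5
tool_pos: [492.8, 318.7, 15.8]
tool_rot: [-0.003, 0.707, 0.707, 0.001]
force: [-0.3, 13.7, -0.2]
width: 0.7
finger_force: 7.0
```

>>> send_rows([
  {"x": 0, "y": -0.01, "z": 0, "rx": 0, "ry": 0, "rz": 0, "grip": 0},
  {"x": 0, "y": -0.01, "z": 0, "rx": 0, "ry": 0, "rz": 0, "grip": 0},
])

```text
time: 18.7
tool_pos: [492.9, 318.5, 16.0]
tool_rot: [-0.003, 0.707, 0.707, 0.001]
force: [0.9, 20.0, -0.7]
width: 0.4
finger_force: 10.0
```

>>> send_rows([
  {"x": 0, "y": -0.01, "z": 0, "rx": 0, "ry": 0, "rz": 0, "grip": 0},
  {"x": 0, "y": -0.01, "z": 0, "rx": 0, "ry": 0, "rz": 0, "grip": 0},
])

```text
time: 18.9
tool_pos: [492.9, 318.3, 16.3]
tool_rot: [-0.004, 0.707, 0.707, 0.002]
force: [-0.1, 25.8, -0.1]
width: 0.5
finger_force: 13.1
```

>>> send_rows([
  {"x": 0, "y": 0.05, "z": 0, "rx": 0, "ry": 0, "rz": 0, "grip": 0},
  {"x": 0, "y": 0.12, "z": 0, "rx": 0, "ry": 0, "rz": 0, "grip": 0},
  {"x": 0, "y": 0.12, "z": 0.4, "rx": 0, "ry": 0, "rz": 0, "grip": 0},
  {"x": 0, "y": 0.12, "z": 0.8, "rx": 0, "ry": 0, "rz": 0, "grip": 0},
  {"x": 0, "y": 0.12, "z": 1.0, "rx": 0, "ry": 0, "rz": 0, "grip": 0},
])

```text
time: 19.4
tool_pos: [493.4, 327.6, 118.7]
tool_rot: [-0.001, 0.707, 0.707, 0.0]
force: [0.3, -0.1, 0.5]
width: 0.5
finger_force: 0.0
```

>>> send_rows([
  {"x": 0, "y": 0, "z": 0.3, "rx": 0, "ry": 0, "rz": 0, "grip": 0},
  {"x": 0, "y": 0, "z": 0.5, "rx": 0, "ry": 0, "rz": 0, "grip": 0},
])

```text
time: 19.6
tool_pos: [492.9, 327.2, 167.3]
tool_rot: [-0.002, 0.707, 0.707, -0.0]
force: [-0.0, 0.1, -0.7]
width: 0.3
finger_force: 0.0
```

```bash
python3 - <<'E'
from h import *
s=sensors.read_state()
print(s['time'],s['tool_pos'].round(1),s['width'],s['force'])
a=snap('side');b=snap('top');pickle.dump((a,b),open('a7.pkl','wb'))
f=lambda im,x,y,w,h:cv2.resize(im[y:y+h,x:x+w,::-1],(400,400),interpolation=cv2.INTER_CUBIC)
cv2.imwrite('pics/a7.png',np.hstack([f(a['image'],195,165,80,80),f(b['image'],150,250,100,100)]))
E
```

```text
19.6 [492.9 327.2 167.3] 0.3316025545049182 [-0.0451137   0.1433662  -0.69891137]
```

View pics/a7.png

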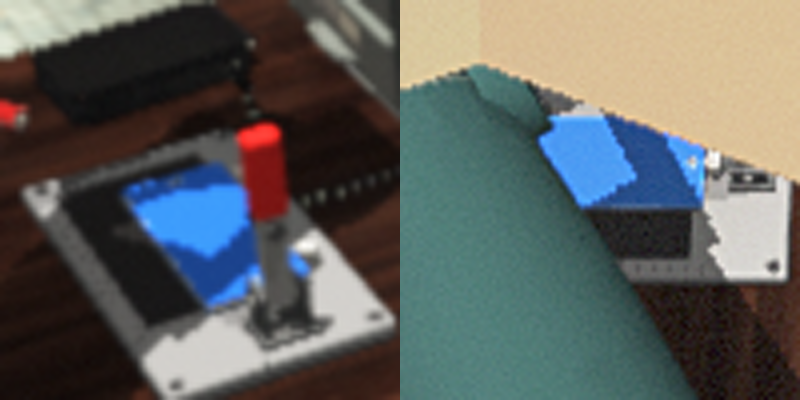

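The blank's right end (~(703, 165) in the top crop) abuts the end pin (~(713, 160)), and its near edge looks parallel to the mat. Check numerically.

```bash
python3 - <<'E'
from h import *
a,b=pickle.load(open('a7.pkl','rb'))
def blue(im):
    h=cv2.cvtColor(im,cv2.COLOR_RGB2HSV).astype(int);return (h[...,0]>98)&(h[...,0]<128)&(h[...,1]>120)&(h[...,2]>45)
I=b['image'];m=blue(I)
fit=lambda P,z,s:cv2.fitLine(np.array([plane(s,p,z)[:2] for p in P],np.float32),cv2.DIST_HUBER,0,.01,.01).ravel().round(4)
# subpixel near edge: blue minus red channel profile
d=I[...,2].astype(float)-I[...,0]
def cross(l,half):  # last index crossing half from above
    i=np.nonzero(l>half)[0][-1]; return i+(l[i]-half)/(l[i]-l[i+1])
P=[(c,290+cross(d[290:310,c],40)) for c in range(203,224)];print('top near edge',fit(P,20,b))
Q=[(215+cross(d[r,215:232],40),r) for r in range(284,301)];print('top -y end',fit(Q,20,b),np.round([q[0] for q in Q],1).tolist())
for r in (285,287,289,291,293):print(r,I[r,220:236].astype(int).sum(1).tolist())
g=I.astype(float).sum(2)
# mat near edge / pallet near edge in the same picture
N=[]
for c in range(228,246):
    l=np.diff(g[312:326,c]);N.append((c,312+l.argmin()+.5))
print('pallet near',fit(N,12,b))
J=a['image'];e=J[...,2].astype(float)-J[...,0];mm=blue(J)
L=[]
for r in range(206,224):
    x=215+np.nonzero(e[r,215:245]>40)[0][0]; v=e[r,x-1:x+1]; L.append((x-1+(40-v[0])/(v[1]-v[0]),r))
print('side near edge',fit(L,20,a))
K=[]
for r in range(206,240):
    pass
E
```

```text
top near edge [4.200000e-03 1.000000e+00 4.614772e+02 2.100343e+02]
top -y end [9.965000e-01 8.360000e-02 4.848561e+02 1.791438e+02] [219.5, 221.5, 224.5, 225.7, 226.0, 225.8, 225.7, 225.8, 225.9, 226.0, 225.9, 225.7, 225.7, 225.7, 225.7, 225.6, 225.4]
285 [505, 543, 506, 582, 580, 572, 575, 566, 560, 571, 570, 564, 566, 562, 568, 562]
287 [481, 475, 469, 479, 486, 511, 388, 599, 503, 579, 566, 575, 572, 575, 564, 575]
289 [491, 491, 496, 613, 502, 485, 548, 698, 716, 735, 367, 427, 442, 492, 576, 575]
291 [493, 535, 597, 680, 519, 522, 476, 664, 707, 635, 279, 318, 330, 305, 263, 266]
293 [282, 492, 502, 478, 487, 523, 257, 317, 267, 294, 287, 483, 342, 221, 216, 222]
pallet near [8.560000e-02 9.963000e-01 4.178264e+02 1.461403e+02]
side near edge [ 2.840000e-02 -9.996000e-01  4.575476e+02  2.340085e+02]
```

Top view: near edge yaw 0.004 rad, x 461.5, and the -y end touches the pin. I'll re-push +x with shut fingers at mid-length, to be sure it is square.

>>> send_rows([
  {"x": -0.35, "y": -0.42, "z": 0, "rx": 0, "ry": 0, "rz": 0, "grip": 0},
  {"x": -0.7, "y": -0.84, "z": 0, "rx": 0, "ry": 0, "rz": 0, "grip": 0},
  {"x": -0.7, "y": -0.84, "z": -0.3, "rx": 0, "ry": 0, "rz": 0, "grip": 0},
  {"x": -0.7, "y": -0.84, "z": -0.7, "rx": 0, "ry": 0, "rz": 0, "grip": 0},
  {"x": -0.7, "y": -0.84, "z": -1.0, "rx": 0, "ry": 0, "rz": 0, "grip": 0},
])

```text
time: 20.2
tool_pos: [421.6, 242.3, 62.5]
tool_rot: [-0.002, 0.707, 0.707, -0.002]
force: [-0.5, 0.1, -0.3]
width: 0.5
finger_force: 0.0
```

>>> send_rows([
  {"x": 0, "y": 0, "z": -0.25, "rx": 0, "ry": 0, "rz": 0, "grip": 0},
  {"x": 0, "y": 0, "z": -0.45, "rx": 0, "ry": 0, "rz": 0, "grip": 0},
  {"x": 0, "y": 0, "z": -0.52, "rx": 0, "ry": 0, "rz": 0, "grip": 0},
  {"x": 0, "y": 0, "z": -0.52, "rx": 0, "ry": 0, "rz": 0, "grip": 0},
])

```text
time: 20.6
tool_pos: [422.1, 242.8, 12.8]
tool_rot: [-0.002, 0.707, 0.707, -0.002]
force: [1.3, -0.2, 0.8]
width: 0.8
finger_force: 0.0
```

>>> send_rows([
  {"x": 0.04, "y": 0, "z": 0, "rx": 0, "ry": 0, "rz": 0, "grip": 0},
  {"x": 0.08, "y": 0, "z": 0, "rx": 0, "ry": 0, "rz": 0, "grip": 0},
  {"x": 0.12, "y": 0, "z": 0, "rx": 0, "ry": 0, "rz": 0, "grip": 0},
  {"x": 0.14, "y": 0, "z": 0, "rx": 0, "ry": 0, "rz": 0, "grip": 0},
  {"x": 0.14, "y": 0, "z": 0, "rx": 0, "ry": 0, "rz": 0, "grip": 0},
])

```text
time: 21.1
tool_pos: [436.9, 243.0, 13.2]
tool_rot: [-0.002, 0.707, 0.707, -0.001]
force: [0.2, -0.8, -0.7]
width: 0.5
finger_force: 0.0
```

>>> send_rows([
  {"x": 0.01, "y": 0, "z": 0.01, "rx": 0, "ry": 0, "rz": 0, "grip": 0},
  {"x": 0.02, "y": 0, "z": 0.01, "rx": 0, "ry": 0, "rz": 0, "grip": 0},
  {"x": 0.03, "y": 0, "z": 0.01, "rx": 0, "ry": 0, "rz": 0, "grip": 0},
  {"x": 0.04, "y": 0, "z": 0.01, "rx": 0, "ry": 0, "rz": 0, "grip": 0},
])

```text
time: 21.5
tool_pos: [440.7, 243.1, 14.3]
tool_rot: [-0.002, 0.707, 0.707, -0.001]
force: [0.1, -0.6, 0.3]
width: 0.4
finger_force: 0.0
```

>>> send_rows([
  {"x": 0.01, "y": 0, "z": 0, "rx": 0, "ry": 0, "rz": 0, "grip": 0},
  {"x": 0.02, "y": 0, "z": 0, "rx": 0, "ry": 0, "rz": 0, "grip": 0},
  {"x": 0.02, "y": 0, "z": 0, "rx": 0, "ry": 0, "rz": 0, "grip": 0},
])

```text
time: 21.8
tool_pos: [442.7, 243.1, 14.3]
tool_rot: [-0.002, 0.707, 0.707, -0.001]
force: [-0.3, -0.3, -0.3]
width: 0.8
finger_force: 0.0
```

>>> send_rows([
  {"x": 0.01, "y": 0, "z": 0, "rx": 0, "ry": 0, "rz": 0, "grip": 0},
  {"x": 0.02, "y": 0, "z": 0, "rx": 0, "ry": 0, "rz": 0, "grip": 0},
  {"x": 0.02, "y": 0, "z": 0, "rx": 0, "ry": 0, "rz": 0, "grip": 0},
])

```text
time: 22.1
tool_pos: [444.8, 243.1, 14.3]
tool_rot: [-0.002, 0.707, 0.707, -0.001]
force: [0.3, -0.0, -1.1]
width: 0.4
finger_force: 0.0
```

>>> send_rows([
  {"x": 0.01, "y": 0, "z": 0, "rx": 0, "ry": 0, "rz": 0, "grip": 0},
  {"x": 0.02, "y": 0, "z": 0, "rx": 0, "ry": 0, "rz": 0, "grip": 0},
  {"x": 0.02, "y": 0, "z": 0, "rx": 0, "ry": 0, "rz": 0, "grip": 0},
])

```text
time: 22.4
tool_pos: [446.8, 243.1, 14.3]
tool_rot: [-0.002, 0.707, 0.707, -0.001]
force: [-0.8, -0.5, 0.1]
width: 0.5
finger_force: 0.0
```

>>> send_rows([
  {"x": 0.01, "y": 0, "z": 0, "rx": 0, "ry": 0, "rz": 0, "grip": 0},
  {"x": 0.02, "y": 0, "z": 0, "rx": 0, "ry": 0, "rz": 0, "grip": 0},
  {"x": 0.02, "y": 0, "z": 0, "rx": 0, "ry": 0, "rz": 0, "grip": 0},
])

```text
time: 22.7
tool_pos: [448.8, 243.1, 14.3]
tool_rot: [-0.002, 0.707, 0.707, -0.001]
force: [-1.1, -0.1, 0.3]
width: 1.0
finger_force: 0.0
```

>>> send_rows([
  {"x": 0.01, "y": 0, "z": 0, "rx": 0, "ry": 0, "rz": 0, "grip": 0},
  {"x": 0.02, "y": 0, "z": 0, "rx": 0, "ry": 0, "rz": 0, "grip": 0},
  {"x": 0.02, "y": 0, "z": 0, "rx": 0, "ry": 0, "rz": 0, "grip": 0},
])

```text
time: 23.0
tool_pos: [449.8, 243.1, 14.0]
tool_rot: [-0.003, 0.707, 0.707, -0.002]
force: [-8.2, 0.4, 3.1]
width: 0.7
finger_force: 4.7
```

>>> send_rows([
  {"x": 0.01, "y": 0, "z": 0, "rx": 0, "ry": 0, "rz": 0, "grip": 0},
  {"x": 0.01, "y": 0, "z": 0, "rx": 0, "ry": 0, "rz": 0, "grip": 0},
])

```text
time: 23.2
tool_pos: [450.0, 243.0, 13.9]
tool_rot: [-0.003, 0.707, 0.707, -0.003]
force: [-16.7, -0.3, 8.2]
width: 0.4
finger_force: 8.6
```

>>> send_rows([
  {"x": 0.01, "y": 0, "z": 0, "rx": 0, "ry": 0, "rz": 0, "grip": 0},
  {"x": 0.01, "y": 0, "z": 0, "rx": 0, "ry": 0, "rz": 0, "grip": 0},
])

```text
time: 23.4
tool_pos: [450.2, 243.1, 13.9]
tool_rot: [-0.004, 0.707, 0.707, -0.003]
force: [-24.0, 0.1, 12.9]
width: 0.9
finger_force: 12.8
```

>>> send_rows([
  {"x": -0.06, "y": 0, "z": 0, "rx": 0, "ry": 0, "rz": 0, "grip": 0},
  {"x": -0.12, "y": 0, "z": 0, "rx": 0, "ry": 0, "rz": 0, "grip": 0},
  {"x": -0.2, "y": 0, "z": 0.4, "rx": 0, "ry": 0, "rz": 0, "grip": 0},
  {"x": -0.2, "y": 0, "z": 0.8, "rx": 0, "ry": 0, "rz": 0, "grip": 0},
  {"x": -0.2, "y": 0, "z": 1.0, "rx": 0, "ry": 0, "rz": 0, "grip": 0},
])

```text
time: 23.9
tool_pos: [433.2, 243.5, 117.8]
tool_rot: [-0.001, 0.707, 0.707, 0.001]
force: [-0.2, -0.1, 0.6]
width: 0.3
finger_force: 0.0
```

```bash
python3 - <<'E'
from h import *
s=sensors.read_state();print(s['time'],s['tool_pos'].round(1),s['joints'].round(2))
a=snap('side');b=snap('top');pickle.dump((a,b),open('a8.pkl','wb'))
J=a['image'];e=J[...,2].astype(float)-J[...,0]
for r in range(198,228,2): 
    x=np.nonzero(e[r,200:280]>40)[0]; print(r, (x.min()+200,x.max()+200) if len(x) else None)
I=b['image'];d=I[...,2].astype(float)-I[...,0]
for c in range(196,230,3):
    x=np.nonzero(d[265:312,c]>40)[0];print(c,(x.min()+265,x.max()+265) if len(x) else None)
# lever: grip red in side view
h=cv2.cvtColor(J,cv2.COLOR_RGB2HSV);m=((h[...,0]<8)|(h[...,0]>172))&(h[...,1]>150)&(h[...,2]>90)
for r in(189,192,195,198,201,204,207): 
    x=np.nonzero(m[r,230:270])[0]+230; print('red',r,x.min() if len(x) else None,x.max() if len(x) else None)
for L in((492.5,148,136),(492.5,148,86),(492.5,148,34)): print(L,proj(a,L).round(1))
E
```

```text
23.9 [433.2 243.5 117.8] [ 0.46 -0.24  1.94  0.    1.43  0.46]
198 (np.int64(234), np.int64(240))
200 (np.int64(231), np.int64(241))
202 (np.int64(222), np.int64(243))
204 (np.int64(220), np.int64(243))
206 (np.int64(221), np.int64(243))
208 (np.int64(223), np.int64(243))
210 (np.int64(225), np.int64(245))
212 (np.int64(226), np.int64(245))
214 (np.int64(227), np.int64(246))
216 (np.int64(229), np.int64(254))
218 (np.int64(230), np.int64(256))
220 (np.int64(232), np.int64(246))
222 (np.int64(233), np.int64(243))
224 (np.int64(235), np.int64(241))
226 None
196 (np.int64(277), np.int64(306))
199 (np.int64(278), np.int64(302))
202 (np.int64(279), np.int64(299))
205 (np.int64(280), np.int64(298))
208 (np.int64(281), np.int64(305))
211 (np.int64(287), np.int64(311))
214 (np.int64(283), np.int64(311))
217 (np.int64(284), np.int64(311))
220 (np.int64(285), np.int64(310))
223 (np.int64(287), np.int64(301))
226 None
229 None
red 189 247 249
red 192 243 251
red 195 244 251
red 198 244 251
red 201 244 251
red 204 245 252
red 207 245 251
(492.5, 148, 136) [246.9 189.9]
(492.5, 148, 86) [249.2 206.6]
(492.5, 148, 34) [251.4 223.1]
```

Lever location agrees with the model. Go round behind the lever, at y ≈ 104, x ≈ 492.

>>> send_rows([
  {"x": 0, "y": -0.5, "z": 0, "rx": 0, "ry": 0, "rz": 0, "grip": 0},
  {"x": 0, "y": -1.0, "z": 0, "rx": 0, "ry": 0, "rz": 0, "grip": 0},
  {"x": 0, "y": -1.0, "z": 0, "rx": 0, "ry": 0, "rz": 0, "grip": 0},
])

```text
time: 24.3
tool_pos: [432.3, 139.0, 113.1]
tool_rot: [-0.002, 0.709, 0.706, -0.002]
force: [-0.5, 0.2, 0.3]
width: 0.4
finger_force: 0.0
```

>>> send_rows([
  {"x": 0, "y": -0.4, "z": 0, "rx": 0, "ry": 0, "rz": 0, "grip": 0},
  {"x": 0, "y": -0.4, "z": 0, "rx": 0, "ry": 0, "rz": 0, "grip": 0},
  {"x": 0.3, "y": -0.4, "z": -0.09, "rx": 0, "ry": 0, "rz": 0, "grip": 0},
  {"x": 0.595, "y": -0.4, "z": -0.09, "rx": 0, "ry": 0, "rz": 0, "grip": 0},
  {"x": 0.595, "y": -0.4, "z": -0.09, "rx": 0, "ry": 0, "rz": 0, "grip": 0},
  {"x": 0.595, "y": -0.4, "z": -0.09, "rx": 0, "ry": 0, "rz": 0, "grip": 0},
])

```text
time: 24.9
tool_pos: [491.7, 103.5, 104.1]
tool_rot: [-0.003, 0.707, 0.707, -0.002]
force: [-1.0, 0.4, -0.2]
width: 0.3
finger_force: 0.0
```

```bash
python3 - <<'E'
from h import *
s=sensors.read_state();print(s['time'],s['tool_pos'].round(1),s['force'].round(1))
a=snap('side');b=snap('top')
I=b['image'];J=a['image']
d=I[...,2].astype(float)-I[...,0]
def cross(l,half):
    i=np.nonzero(l>half)[0][-1]; return i+(l[i]-half)/(l[i]-l[i+1])
fit=lambda P,z,s:cv2.fitLine(np.array([plane(s,p,z)[:2] for p in P],np.float32),cv2.DIST_HUBER,0,.01,.01).ravel().round(4)
try:
    P=[(c,290+cross(d[290:312,c],40)) for c in range(180,222)];print('top near edge',fit(P,20,b))
    print('end cols',[round(215+cross(d[r,215:232],40),1) for r in range(287,300)])
except Exception as x: print(x)
e=J[...,2].astype(float)-J[...,0]
L=[]
for r in range(204,224):
    x=215+np.nonzero(e[r,215:245]>40)[0][0]; v=e[r,x-1:x+1]; L.append((x-1+(40-v[0])/(v[1]-v[0]),r))
print('side near edge',fit(L,20,a))
h=cv2.cvtColor(J,cv2.COLOR_RGB2HSV);m=((h[...,0]<8)|(h[...,0]>172))&(h[...,1]>150)&(h[...,2]>90)
ys,xs=np.nonzero(m[180:215,230:270]);print('red',len(xs),xs.mean()+230,ys.mean()+180)
E
```

```text
24.9 [491.7 103.5 104.1] [-1.   0.4 -0.2]
index 22 is out of bounds for axis 0 with size 22
side near edge [ 5.000000e-03 -1.000000e+00  4.565582e+02  2.433230e+02]
red 43 245.41860465116278 200.5581395348837
```

>>> send_rows([
  {"x": 0, "y": 0.12, "z": 0.04, "rx": 0, "ry": 0, "rz": 0, "grip": 0},
  {"x": 0, "y": 0.22, "z": 0.04, "rx": 0, "ry": 0, "rz": 0, "grip": 0},
  {"x": 0, "y": 0.29, "z": 0.04, "rx": 0, "ry": 0, "rz": 0, "grip": 0},
  {"x": 0, "y": 0.36, "z": 0.04, "rx": 0, "ry": 0, "rz": 0, "grip": 0},
  {"x": 0, "y": 0.43, "z": 0.04, "rx": 0, "ry": 0, "rz": 0, "grip": 0},
])

```text
time: 25.5
tool_pos: [492.1, 146.7, 109.4]
tool_rot: [-0.002, 0.707, 0.707, -0.001]
force: [-0.1, -2.5, -0.0]
width: 0.5
finger_force: 1.1
```

>>> send_rows([
  {"x": 0, "y": 0.06, "z": 0, "rx": 0, "ry": 0, "rz": 0, "grip": 0},
  {"x": 0, "y": 0.12, "z": 0, "rx": 0, "ry": 0, "rz": 0, "grip": 0},
  {"x": 0, "y": 0.18, "z": -0.02, "rx": 0, "ry": 0, "rz": 0, "grip": 0},
  {"x": 0, "y": 0.24, "z": -0.05, "rx": 0, "ry": 0, "rz": 0, "grip": 0},
  {"x": 0, "y": 0.3, "z": -0.07, "rx": 0, "ry": 0, "rz": 0, "grip": 0},
  {"x": 0, "y": 0.36, "z": -0.1, "rx": 0, "ry": 0, "rz": 0, "grip": 0},
])

```text
time: 26.1
tool_pos: [492.2, 182.5, 99.0]
tool_rot: [-0.002, 0.707, 0.707, -0.001]
force: [1.0, -1.6, 1.1]
width: 0.6
finger_force: 0.9
```

```bash
cat > red.py <<'E'
from h import *
s=sensors.read_state();print(s['time'],s['tool_pos'].round(1),s['force'].round(1))
a=snap('side');J=a['image']
h=cv2.cvtColor(J,cv2.COLOR_RGB2HSV);m=((h[...,0]<8)|(h[...,0]>172))&(h[...,1]>150)&(h[...,2]>70)
ys,xs=np.nonzero(m[165:240,205:275]);xs+=205;ys+=165;print('red',len(xs),xs.min(),xs.max(),ys.min(),ys.max(),xs.mean().round(1),ys.mean().round(1))
for th in(0,.5,.8,1.1,1.3,1.45,1.57): print(th,[proj(a,(492.5,148+r*np.sin(th),34+r*np.cos(th))).round(1).tolist() for r in(52,77,102)])
E
python3 red.py
```

```text
26.1 [492.2 182.5  99. ] [ 1.  -1.6  1.1]
red 62 211 245 188 204 234.5 197.7
0 [[249.2, 206.6], [248.1, 198.3], [246.9, 189.9]]
0.5 [[245.6, 204.1], [242.8, 194.8], [240.0, 185.5]]
0.8 [[244.2, 204.8], [240.8, 196.1], [237.3, 187.4]]
1.1 [[243.5, 207.2], [239.7, 199.7], [236.0, 192.3]]
1.3 [[243.3, 209.5], [239.6, 203.2], [235.8, 197.0]]
1.45 [[243.5, 211.6], [239.8, 206.3], [236.1, 201.1]]
1.57 [[243.7, 213.5], [240.1, 209.0], [236.6, 204.7]]
```

>>> send_rows([
  {"x": 0, "y": 0.06, "z": -0.04, "rx": 0, "ry": 0, "rz": 0, "grip": 0},
  {"x": 0, "y": 0.12, "z": -0.09, "rx": 0, "ry": 0, "rz": 0, "grip": 0},
  {"x": 0, "y": 0.17, "z": -0.14, "rx": 0, "ry": 0, "rz": 0, "grip": 0},
  {"x": 0, "y": 0.215, "z": -0.19, "rx": 0, "ry": 0, "rz": 0, "grip": 0},
  {"x": 0, "y": 0.26, "z": -0.25, "rx": 0, "ry": 0, "rz": 0, "grip": 0},
  {"x": 0, "y": 0.3, "z": -0.31, "rx": 0, "ry": 0, "rz": 0, "grip": 0},
  {"x": 0, "y": 0.34, "z": -0.37, "rx": 0, "ry": 0, "rz": 0, "grip": 0},
  {"x": 0, "y": 0.37, "z": -0.43, "rx": 0, "ry": 0, "rz": 0, "grip": 0},
  {"x": 0, "y": 0.39, "z": -0.47, "rx": 0, "ry": 0, "rz": 0, "grip": 0},
  {"x": 0, "y": 0.4, "z": -0.5, "rx": 0, "ry": 0, "rz": 0, "grip": 0},
])

```text
time: 27.15
tool_pos: [492.1, 222.2, 48.9]
tool_rot: [-0.002, 0.707, 0.707, -0.001]
force: [-1.7, -1.5, 1.4]
width: 0.3
finger_force: 0.7
```

>>> send_rows([
  {"x": 0, "y": 0, "z": -0.01, "rx": 0, "ry": 0, "rz": 0, "grip": 0},
  {"x": 0, "y": 0, "z": -0.02, "rx": 0, "ry": 0, "rz": 0, "grip": 0},
  {"x": 0, "y": 0, "z": -0.02, "rx": 0, "ry": 0, "rz": 0, "grip": 0},
])

```text
time: 27.45
tool_pos: [492.2, 222.1, 47.4]
tool_rot: [-0.002, 0.707, 0.707, -0.001]
force: [0.4, 0.8, 0.4]
width: 0.9
finger_force: 0.1
```

```bash
python3 red.py|head -2
```

```text
27.45 [492.2 222.1  47.4] [0.4 0.8 0.4]
red 50 205 244 191 217 233.5 205.6
```

>>> send_rows([
  {"x": 0, "y": 0, "z": -0.01, "rx": 0, "ry": 0, "rz": 0, "grip": 0},
  {"x": 0, "y": 0, "z": -0.02, "rx": 0, "ry": 0, "rz": 0, "grip": 0},
  {"x": 0, "y": 0, "z": -0.02, "rx": 0, "ry": 0, "rz": 0, "grip": 0},
])

```text
time: 27.8
tool_pos: [492.2, 222.1, 45.3]
tool_rot: [-0.002, 0.707, 0.707, -0.001]
force: [-0.7, -0.2, 1.5]
width: 0.7
finger_force: 0.4
```

>>> send_rows([
  {"x": 0, "y": 0, "z": -0.01, "rx": 0, "ry": 0, "rz": 0, "grip": 0},
  {"x": 0, "y": 0, "z": -0.02, "rx": 0, "ry": 0, "rz": 0, "grip": 0},
  {"x": 0, "y": 0, "z": -0.02, "rx": 0, "ry": 0, "rz": 0, "grip": 0},
])

```text
time: 28.1
tool_pos: [492.1, 222.0, 43.2]
tool_rot: [-0.002, 0.707, 0.707, -0.001]
force: [1.3, -0.4, 1.2]
width: -0.0
finger_force: 0.2
```

>>> send_rows([
  {"x": 0, "y": 0, "z": -0.01, "rx": 0, "ry": 0, "rz": 0, "grip": 0},
  {"x": 0, "y": 0, "z": -0.01, "rx": 0, "ry": 0, "rz": 0, "grip": 0},
])

```text
time: 28.3
tool_pos: [492.1, 222.0, 42.2]
tool_rot: [-0.002, 0.707, 0.707, -0.001]
force: [0.7, -0.2, -1.0]
width: 0.5
finger_force: 0.2
```

>>> send_rows([
  {"x": 0, "y": 0, "z": -0.01, "rx": 0, "ry": 0, "rz": 0, "grip": 0},
  {"x": 0, "y": 0, "z": -0.01, "rx": 0, "ry": 0, "rz": 0, "grip": 0},
])

```text
time: 28.5
tool_pos: [492.2, 222.1, 41.3]
tool_rot: [-0.002, 0.707, 0.707, -0.001]
force: [0.3, 0.5, 1.4]
width: 0.5
finger_force: 0.5
```

>>> send_rows([
  {"x": 0, "y": 0, "z": -0.01, "rx": 0, "ry": 0, "rz": 0, "grip": 0},
  {"x": 0, "y": 0, "z": -0.01, "rx": 0, "ry": 0, "rz": 0, "grip": 0},
])

```text
time: 28.7
tool_pos: [492.2, 222.1, 41.1]
tool_rot: [-0.002, 0.707, 0.707, -0.001]
force: [-5.6, -1.0, 10.9]
width: 0.4
finger_force: 5.8
```

>>> send_rows([
  {"x": 0, "y": 0, "z": -0.01, "rx": 0, "ry": 0, "rz": 0, "grip": 0},
  {"x": 0, "y": 0, "z": -0.01, "rx": 0, "ry": 0, "rz": 0, "grip": 0},
])

```text
time: 28.9
tool_pos: [492.3, 222.2, 40.9]
tool_rot: [-0.002, 0.707, 0.707, -0.001]
force: [-9.8, -2.7, 21.6]
width: 0.5
finger_force: 10.9
```

The foot met the blank at z ≈ 41, as the geometry predicts (34 + 7). One more small press, then lift away and check.

>>> send_rows([
  {"x": 0, "y": 0, "z": -0.01, "rx": 0, "ry": 0, "rz": 0, "grip": 0},
  {"x": 0, "y": 0, "z": -0.01, "rx": 0, "ry": 0, "rz": 0, "grip": 0},
  {"x": 0, "y": 0, "z": -0.01, "rx": 0, "ry": 0, "rz": 0, "grip": 0},
])

```text
time: 29.2
tool_pos: [492.3, 222.2, 40.8]
tool_rot: [-0.002, 0.707, 0.707, -0.001]
force: [-16.1, -4.8, 31.6]
width: 0.4
finger_force: 15.9
```

>>> send_rows([
  {"x": 0, "y": 0, "z": 0.1, "rx": 0, "ry": 0, "rz": 0, "grip": 0},
  {"x": 0, "y": 0, "z": 0.4, "rx": 0, "ry": 0, "rz": 0, "grip": 0},
  {"x": 0, "y": 0, "z": 0.8, "rx": 0, "ry": 0, "rz": 0, "grip": 0},
  {"x": 0, "y": 0, "z": 1.0, "rx": 0, "ry": 0, "rz": 0, "grip": 0},
])

```text
time: 29.6
tool_pos: [492.8, 222.2, 141.5]
tool_rot: [-0.001, 0.707, 0.707, 0.0]
force: [-0.0, 0.1, 0.2]
width: 0.4
finger_force: 0.0
```

>>> send_rows([
  {"x": -0.5, "y": 0.5, "z": 0.4, "rx": 0, "ry": 0, "rz": 0, "grip": 0},
  {"x": -1, "y": 1, "z": 0.8, "rx": 0, "ry": 0, "rz": 0, "grip": 0},
  {"x": -1, "y": 1, "z": 0.8, "rx": 0, "ry": 0, "rz": 0, "grip": 0},
  {"x": -1, "y": 1, "z": 0.8, "rx": 0, "ry": 0, "rz": 0, "grip": 0},
])

```text
time: 30.0
tool_pos: [390.4, 324.4, 221.2]
tool_rot: [-0.002, 0.706, 0.708, 0.001]
force: [0.8, -0.7, -0.8]
width: 0.8
finger_force: 0.0
```

```bash
python3 red.py; python3 - <<'E'
from h import *
a=snap('side');J=a['image'];e=J[...,2].astype(float)-J[...,0]
fit=lambda P,z,s:cv2.fitLine(np.array([plane(s,p,z)[:2] for p in P],np.float32),cv2.DIST_HUBER,0,.01,.01).ravel().round(4)
L=[]
for r in range(204,224):
    x=215+np.nonzero(e[r,215:245]>40)[0][0]; v=e[r,x-1:x+1]; L.append((x-1+(40-v[0])/(v[1]-v[0]),r))
print('side near edge',fit(L,20,a))
b=snap('top');I=b['image'];d=I[...,2].astype(float)-I[...,0]
print('top end',[(r,(np.nonzero(d[r,200:235]>40)[0]+200).max(initial=0)) for r in range(288,302)])
E
```

```text
30.0 [390.4 324.4 221.2] [ 0.8 -0.7 -0.8]
red 94 205 243 189 232 232.2 208.1
0 [[249.2, 206.6], [248.1, 198.3], [246.9, 189.9]]
0.5 [[245.6, 204.1], [242.8, 194.8], [240.0, 185.5]]
0.8 [[244.2, 204.8], [240.8, 196.1], [237.3, 187.4]]
1.1 [[243.5, 207.2], [239.7, 199.7], [236.0, 192.3]]
1.3 [[243.3, 209.5], [239.6, 203.2], [235.8, 197.0]]
1.45 [[243.5, 211.6], [239.8, 206.3], [236.1, 201.1]]
1.57 [[243.7, 213.5], [240.1, 209.0], [236.6, 204.7]]
side near edge [2.650000e-02 9.996000e-01 4.571883e+02 2.320517e+02]
top end [(288, np.int64(0)), (289, np.int64(0)), (290, np.int64(0)), (291, np.int64(0)), (292, np.int64(225)), (293, np.int64(225)), (294, np.int64(225)), (295, np.int64(225)), (296, np.int64(225)), (297, np.int64(225)), (298, np.int64(225)), (299, np.int64(225)), (300, np.int64(225)), (301, np.int64(225))]
```

Side yaw estimate is noisy; measure the near edge and far pins more carefully before handing in.

```bash
python3 - <<'E'
from h import *
b=snap('top');a=snap('side');a7,b7=pickle.load(open('a7.pkl','rb'))
def top(b):
    I=b['image'];d=I[...,2].astype(float)-I[...,0];P=[]
    for c in range(165,224):
        l=d[288:310,c]; i=np.nonzero(l>40)[0]
        if len(i) and i[-1]<21: i=i[-1];P.append((c,288+i+(l[i]-40)/(l[i]-l[i+1])))
    W=np.array([plane(b,p,20)[:2] for p in P]);print(np.c_[W][::4].round(1).tolist())
def side(a):
    J=a['image'];e=J[...,2].astype(float)-J[...,0];P=[]
    for r in range(203,227):
        i=np.nonzero(e[r,212:245]>40)[0]
        if len(i): x=212+i[0];v=e[r,x-1:x+1];P.append((x-1+(40-v[0])/(v[1]-v[0]),r))
    W=np.array([plane(a,p,20)[:2] for p in P]);print(W.round(1).tolist())
top(b7);top(b);side(a7);side(a)
E
```

```text
[[454.0, 331.1], [493.6, 280.9], [478.4, 269.6], [461.8, 258.2], [461.6, 248.1], [461.7, 237.9], [461.7, 227.8], [461.4, 217.6], [461.3, 207.5], [461.3, 197.3], [461.3, 187.2]]
[[469.0, 332.4], [443.9, 310.0], [462.9, 296.4], [462.8, 286.2], [462.7, 276.1], [461.4, 265.8], [461.8, 255.7], [461.5, 245.5], [461.6, 235.4], [460.9, 225.2], [459.8, 215.0], [459.9, 204.9], [460.0, 194.7], [460.9, 184.7]]
[[459.2, 305.7], [458.7, 300.1], [458.7, 294.1], [457.4, 289.0], [456.1, 283.9], [456.3, 277.9], [456.3, 272.0], [455.9, 266.5], [455.7, 260.9], [456.3, 254.8], [456.8, 248.8], [457.8, 242.5], [457.7, 236.9], [458.5, 230.9], [458.5, 225.3], [458.3, 219.9], [457.7, 214.7], [458.4, 208.8], [458.5, 203.3], [458.2, 198.1], [457.6, 193.1], [458.3, 187.3], [458.1, 182.1], [458.4, 176.6]]
[[459.3, 305.7], [458.7, 300.1], [458.7, 294.1], [458.4, 288.4], [457.8, 282.8], [458.6, 276.5], [458.7, 270.5], [458.4, 265.0], [457.8, 259.6], [458.4, 253.5], [458.5, 247.7], [458.3, 242.2], [457.8, 236.9], [458.5, 230.9], [458.2, 225.5], [456.9, 220.7], [455.9, 215.8], [456.5, 210.0], [456.5, 204.6], [456.1, 199.4], [456.0, 194.1], [456.5, 188.4], [456.5, 183.1], [457.5, 177.2]]
```

The lit segments of the near edge agree in both views, before and after (458.4 side, 461-462 top). The apparent wiggles are shadow boundaries, so the blank is square. Last, a check of the lever angle.

```bash
python3 - <<'E'
from h import *
a=snap('side');J=a['image']
h=cv2.cvtColor(J,cv2.COLOR_RGB2HSV);m=((h[...,0]<8)|(h[...,0]>172))&(h[...,1]>150)&(h[...,2]>70)
n,l,st,c=cv2.connectedComponentsWithStats(m.astype(np.uint8))
for i in range(1,n):
    if 225<c[i][0]<255 and 185<c[i][1]<235: print(st[i],c[i])
for th in(1.3,1.4,1.5,1.57): print(th,[proj(a,(492.5,148+r*np.sin(th)+o*-np.cos(th),34+r*np.cos(th)+o*np.sin(th))).round(1).tolist() for r,o in((52,7),(77,0),(102,7),(102,-7))])
E
```

```text
[238 189   1   1   1] [238. 189.]
[232 190   1   1   1] [232. 190.]
[225 192   4   2   4] [226.5  192.25]
[234 204  10  11  72] [238.29166667 208.48611111]
1.3 [[243.3, 207.8], [239.6, 203.2], [235.8, 195.2], [235.9, 198.8]]
1.4 [[243.3, 209.0], [239.7, 205.2], [235.8, 197.8], [236.2, 201.6]]
1.5 [[243.3, 210.3], [239.9, 207.4], [236.0, 200.5], [236.6, 204.6]]
1.57 [[243.4, 211.3], [240.1, 209.0], [236.3, 202.6], [236.9, 206.8]]
```

Grip centroid (238.3, 208.5) fits a lever angle of about 1.57, so I'm handing in.

```bash
python3 -c "
from plant import close_job
print(close_job())"
```

```text
the job is handed in; nothing more can be done
None
```

The job is handed in, with no verdict returned: the blue blank was laid flat on the worktop and let go, then re-gripped by its long edges and pushed home against all three pins, and the lever is pressed down on it at about 1.57 rad, judging by the camera images and contact forces.

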